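# Kit the metal fittings for the next leak test

## Robot

A 6-joint arm with a two-finger parallel gripper is mounted at the origin on the work surface; the furniture and walls round the work are solid. World frame = base frame: x ahead of the robot, y to its left, z up, the work surface at z = 0. Lengths are in m, angles in rad, forces in N, time in s.
With the tool pointing down it reaches from about 0.4 to 0.825 m from the base axis. Payload 7 kg.
Tool frame: the origin (TCP) lies midway between the tips of the shut fingers; the grasp point (between the pads) lies 19 mm behind it; z points along the fingers, y is the direction in which the jaws open and shut (so a half turn about z gives the same grasp; the last joint's range is limited). The gripper opens to 88 mm and grips with 3 to 60 N. Pads are 19 mm wide; open, the fingers measure 130 mm over their backs; the gripper's body (78 mm by 193 mm) begins 47 mm behind the grasp point.
Start: joints at [1.408, 0.359, 0.012, 0, -1.224, -0.288], TCP at [0.294, 0.608, 0.227] pointing down, gripper open.
Joint ranges: [-3.07, 3.07], [-1.43, 2.12], [-1.02, 1.25], [-3.03, 1.67], [-3.05, -0], [-3.03, 3.03]. Speed limits (rad/s): [2.39, 2.39, 3.01, 3.14, 3.14, 3.14].

## Interface

Orientations are given as a unit quaternion [w, x, y, z].
In Python, from bench import arm gives the robot as it stands.
- The arm moves only by the tool play_rows, never from a script. Its argument "plan" is a list that holds one entry, the list of rows, each a list of 7 numbers: the turn, a rotation vector about the world's x, y, z in units of 5 degrees (1.0 is 5 degrees), then the shift along the world's x, y, z in units of 30 mm (1.0 is 30 mm), then the closure, from -1 (fully open) to 1 (shut). In form: [[[rx, ry, rz, x, y, z, jaw], ...]]. A call has exactly 10 rows; each row is the pose to reach, as a shift and turn from the pose commanded when the call began; what a row does not reach only later rows make up. A row lasts 1/8 s, in which the tool goes at most 62.5 mm and 10.7 degrees, less where a joint would pass 70% of its speed; a pose out of reach is approached as far as the arm can. A call with a gripper value outside its range is refused whole. The fingers move at their own pace and stop on an object; the grip force is fixed at half the most. Time passes only in rows, so rows that repeat a pose let the fingers close, or fill a call up. It gives the time, the measured TCP pose, the force and the opening at its end, in the units of the state.
- arm.state(): the state, without advancing time (a new reading comes with each control period).
- arm.capture(name): name is "scene" or "top" or "wrist"; returns a dict with "image" (400x640x3 uint8, red, green, blue), "intrinsics" (3x3 intrinsics, pixels), "k1" (the pictures are not rectified: a ray, as slopes to the right and down, at radius r is drawn at 1 + k1 r^2 times it, then the intrinsics apply), "rvec" (rotation vector, rad) and "tvec" (3), from world to camera coordinates, as OpenCV has them; the wrist camera has in their place "hand_eye" (4x4, takes a point from camera to tool coordinates, whose origin is the TCP and whose axes are the flange's). Camera axes: x right, y down, z forward; pixel columns grow to the right and rows downward; lengths in m; the calibration is good to about 2 mm. A picture is of the moment at which its call begins: read the wrist's pose just before it. There is no depth.
- arm.close_job(): hands the job in, once; it reports no verdict.
The state is a dict: "time_s": time; "qpos": joint angles; "qd": joint speeds; "joint_efforts": joint torques, N m; "ee_pos": TCP position; "ee_rot": TCP orientation; "contact_force": force on the tool from outside, world axes, zero at the start; "ft_torque": the same for the moment, N m; "width": finger opening in m.
Only numpy, scipy, OpenCV 4.12 (cv2) and the standard library are available. Lean on these libraries where they do the work, as an engineer would, in place of code of your own. Each camera call takes 0.05 s, during which the arm holds its last target.

## Task

Pick the four metal parts out from among the plastic and rubber spares and set each in the middle of its own coloured kit tray, the way up it stands now: the brass tee on the blue tray, the tall brass coupler on the yellow tray, the steel bolt (on its head) on the red tray, and the steel nut (lying flat) on the green tray. Leave the black knob and the grey pipe cap where they are.

Things in the scene. Friction and masses are not known exactly. Their poses are not given: they have to be found in the camera images.
- tee_center (a point): Loose brass pipe tee lying with its branch pointing up, 22 x 52 x 35 mm high, 0.11 kg. The point is its centre, half-way up (17.5 mm above its underside). Its run lies along its own y (52 mm); the square middle block, 22 mm wide along x, 30 mm long along y and 22 mm high, is the place to grip, across x. z is up.
- coupler_center (a point): Loose upright quick coupler, brass below with a grey steel tip, 22 x 22 x 60 mm high, 0.09 kg. The point is its centre, half-way up (30 mm above its underside). It may be gripped across x or y, 20 to 22 mm wide. z is up along it.
- bolt_center (a point): Loose steel hexagon bolt standing on its head, thread upwards, 62 mm high, head 17 x 20 mm and about 7 mm high, shank 10 mm thick, 0.045 kg. The point is its centre, half-way up (31 mm above its underside). z is up along it; the shank may be gripped from any side.
- nut_center (a point): Loose steel hexagon nut lying flat, 13 mm high, 24 mm across flats along its x, 28 mm across corners along its y, 0.033 kg. The point is its centre, half-way up (6.5 mm above its underside); grip it across x. z is up.
- tray_blue_floor (a point): The blue one of four alike trays: blue flat square kit tray, 70 x 70 mm, 4 mm thick, fixed to the worktop, with a black 36 mm rubber square in its middle and a small tab on its own -x side. The point is the centre of its top face, on which the part shall stand, 4 mm above the worktop; the bead round the edge stands up less than 1 mm. Round the work, fixed: tall testers nearer than x = 0.44 and beyond x = 0.73, and a pot and a valve block 0.1 m high to the right of y = -0.21.
- tray_yellow_floor (a point): The yellow one: yellow flat square kit tray, 70 x 70 mm, 4 mm thick, fixed to the worktop, with a black 36 mm rubber square in its middle and a small tab on its own -x side. The point is the centre of its top face, on which the part shall stand, 4 mm above the worktop; the bead round the edge stands up less than 1 mm.
- tray_red_floor (a point): The red one: red flat square kit tray, 70 x 70 mm, 4 mm thick, fixed to the worktop, with a black 36 mm rubber square in its middle and a small tab on its own -x side. The point is the centre of its top face, on which the part shall stand, 4 mm above the worktop; the bead round the edge stands up less than 1 mm.
- tray_green_floor (a point): The green one: green flat square kit tray, 70 x 70 mm, 4 mm thick, fixed to the worktop, with a black 36 mm rubber square in its middle and a small tab on its own -x side. The point is the centre of its top face, on which the part shall stand, 4 mm above the worktop; the bead round the edge stands up less than 1 mm.
- knob_spare_center (a point): Bystander, to be left alone: loose black ribbed plastic knob, 48 mm across and 22 mm high; the point is its centre.
- pvc_cap_center (a point): Bystander, to be left alone: loose dark grey plastic pipe end cap, open side up, 65 mm across and 26 mm high; the point is its centre.
Mind the look-alikes: they are no part of the job. What is shaped like the part that bears tray_yellow_floor but white is not meant.

How it is judged:
By the outcome, as a careful person would: the job done as asked, in the order asked, and still so for the second after the job is handed in, with the robot touching nothing.
It also fails if it takes over 120 s, if anything falls off the work surface, if the arm or the gripper's body presses on something with over 40 N, if the wrist force passes 120 N, or if a joint passes its speed limit or range.

## Working session

There is one attempt and no reset: what is moved stays moved. The work goes in short steps, Python scripts to look and compute and a tool call to move; the robot and the scene stay as the last step left them, time stands still between calls to the robot, and variables do not carry over. Pictures are saved under pics/ and viewed, and the job is handed in when it is done.

Besides the shell and the picture viewer there is one more tool, called after ">>>" as name(argument=value, ...) on one line, values as JSON. play_rows: Moves the arm, as the interface text tells. Its arguments: {"type":"object","properties":{"plan":{"type":"array","items":{"type":"array","items":{"type":"array","items":{"type":"number"}}}}},"required":["plan"]}

```bash
ls; mkdir -p pics
python3 - <<'E'
from bench import arm
import cv2
s=arm.state()
print({k:s[k] for k in("time_s","ee_pos","ee_rot","width","contact_force")})
for n in("scene","top","wrist"):
    c=arm.capture(n); cv2.imwrite(f"pics/{n}0.png",c["image"][:,:,::-1])
    print(n,c["intrinsics"],c["k1"],c.get("rvec"),c.get("tvec"),c.get("hand_eye"))
E
```

```text
pics
{'time_s': 0.0, 'ee_pos': array([0.29390154, 0.60709964, 0.22560641]), 'ee_rot': array([ 8.35228210e-04,  9.74687978e-01, -2.23567961e-01, -1.23739066e-04]), 'width': 0.08784846686226913, 'contact_force': array([-0.1417053 , -0.07375751, -0.33443964])}
scene [[379.92908185   0.         321.57775032]
 [  0.         379.92908185 198.97722441]
 [  0.           0.           1.        ]] 0.017373355268489155 [ 0.0864423   2.61284993 -1.65029035] [0.68080501 0.04630192 1.01227005] None
top [[415.87649418   0.         322.3725867 ]
 [  0.         415.87649418 195.56716031]
 [  0.           0.           1.        ]] -0.05154823362158829 [ 2.13138281 -2.14632352  0.15153514] [0.00506918 0.69079293 1.002255  ] None
wrist [[280.96662441   0.         329.31113257]
 [  0.         280.96662441 201.72828652]
 [  0.           0.           1.        ]] -0.047029935850222 None None [[-1.23489643e-03 -9.63585424e-01 -2.67397840e-01  7.12333412e-02]
 [ 9.99999236e-01 -1.20197891e-03 -2.86786641e-04 -4.10282065e-05]
 [-4.50631382e-05 -2.67397990e-01  9.63586173e-01 -1.59194258e-01]
 [ 0.00000000e+00  0.00000000e+00  0.00000000e+00  1.00000000e+00]]
```

View pics/top0.png

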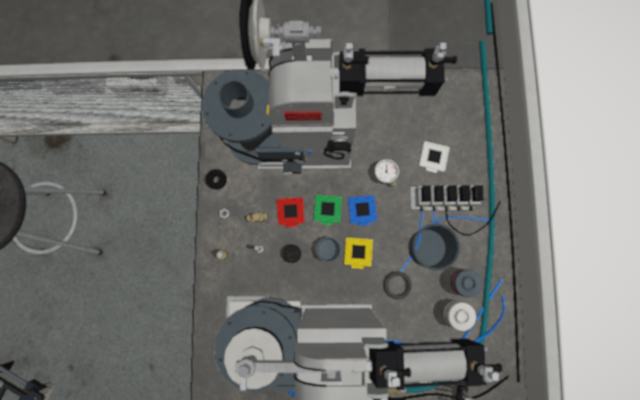

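View pics/scene0.png

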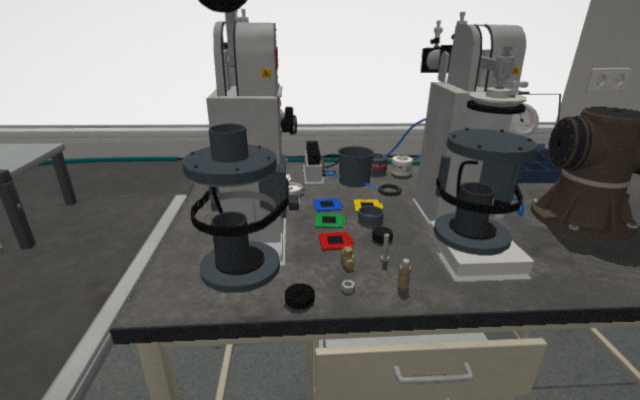

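View pics/wrist0.png

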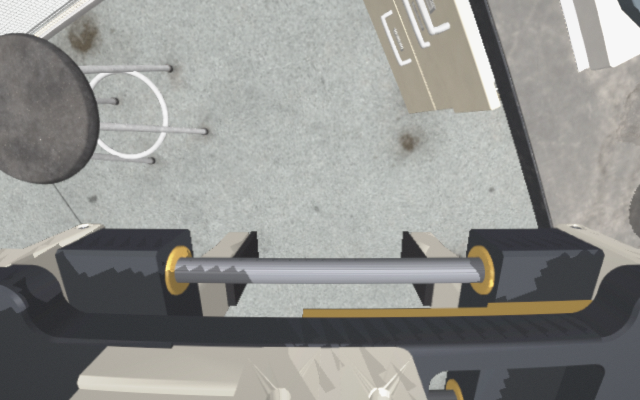

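The top view shows coupler (221,255), nut (224,213), tee (257,217) and bolt (257,248). The trays are red (290,211), green (328,209), blue (362,209) and yellow (359,252), with the cap at (327,249) and the knob at (291,253). The wrist view shows only floor so far.

```bash
cat > h.py <<'E'
import numpy as np, cv2
from scipy.spatial.transform import Rotation as R
from bench import arm
def q2R(q): return R.from_quat([q[1],q[2],q[3],q[0]]).as_matrix()
def campose(c,st=None):
    if "hand_eye" in c and c["hand_eye"] is not None:
        H=np.array(c["hand_eye"]); Rt=q2R(st["ee_rot"])
        return Rt@H[:3,:3], Rt@H[:3,3]+np.array(st["ee_pos"])
    Rc=cv2.Rodrigues(np.array(c["rvec"],float))[0]
    return Rc.T, -Rc.T@np.array(c["tvec"]).ravel()
def rays(c,uv,st=None):
    A,o=campose(c,st)
    p=cv2.undistortPoints(np.array(uv,float).reshape(-1,1,2),np.array(c["intrinsics"]),np.array([c["k1"],0,0,0,0.])).reshape(-1,2)
    d=np.c_[p,np.ones(len(p))]@A.T
    return o,d/np.linalg.norm(d,axis=1)[:,None]
def onz(c,uv,z,st=None):
    o,d=rays(c,uv,st); return o+d*((z-o[2])/d[:,2])[:,None]
def proj(c,X,st=None):
    A,o=campose(c,st); x=(np.atleast_2d(X)-o)@A; x=x[:,:2]/x[:,2:]
    r2=(x**2).sum(1,keepdims=True); x=x*(1+c["k1"]*r2); K=np.array(c["intrinsics"])
    return x*[K[0,0],K[1,1]]+K[:2,2]
def tri(rs):
    M=np.zeros((3,3));b=np.zeros(3)
    for o,d in rs:
        P=np.eye(3)-np.outer(d,d);M+=P;b+=P@o
    X=np.linalg.solve(M,b); return X,[np.linalg.norm((np.eye(3)-np.outer(d,d))@(X-o)) for o,d in rs]
def snap(n,name):
    st=arm.state(); c=arm.capture(n)
    c=dict(c); c["st"]=st
    import pickle; pickle.dump((c,st),open(f"pics/{name}.pkl","wb"))
    cv2.imwrite(f"pics/{name}.png",c["image"][:,:,::-1]); return c,st
def load(name):
    import pickle; return pickle.load(open(f"pics/{name}.pkl","rb"))
E
python3 - <<'E'
from h import *
c,_=snap("top","top1"); s,_=snap("scene","scene1")
d=dict(coupler=(221,255),nut=(224,213),tee=(257,217),bolt=(257,248),red=(290,211),green=(328,209),blue=(362,209),yellow=(359,252),cap=(327,249),knob=(291,253),ring=(215,179))
for k,v in d.items(): print(k,onz(c,[v],0.01)[0].round(3))
print("scene tee",onz(s,[(348,262)],0.02).round(3), "red",onz(s,[(336,241)],0.004).round(3))
im=c["image"][130:290,180:420,::-1]; cv2.imwrite("pics/top1c.png",cv2.resize(im,None,fx=3.3,fy=3.3,interpolation=2))
im=s["image"][180:310,270:430,::-1]; cv2.imwrite("pics/scene1c.png",cv2.resize(im,None,fx=4.5,fy=4.5,interpolation=2))
st=arm.state();print(q2R(st["ee_rot"]).round(3))
E
```

```text
coupler [0.543 0.265 0.01 ]
nut [0.653 0.26  0.01 ]
tee [0.642 0.173 0.01 ]
bolt [0.561 0.171 0.01 ]
red [0.657 0.086 0.01 ]
green [ 0.661 -0.014  0.01 ]
blue [ 0.661 -0.103  0.01 ]
yellow [ 0.549 -0.093  0.01 ]
cap [ 0.557 -0.01   0.01 ]
knob [0.547 0.083 0.01 ]
ring [0.744 0.287 0.01 ]
scene tee [[0.644 0.203 0.02 ]] red [[0.656 0.095 0.004]]
[[ 0.9   -0.436 -0.   ]
 [-0.436 -0.9   -0.001]
 [ 0.     0.001 -1.   ]]
```

View pics/top1c.png

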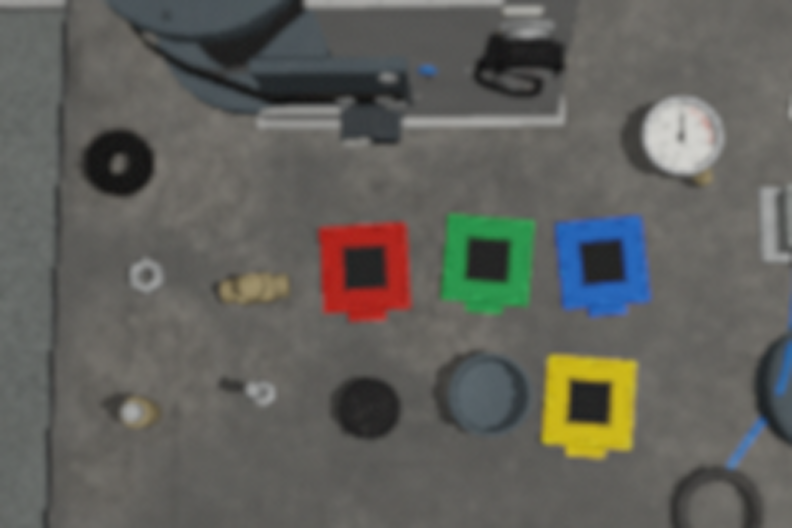

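View pics/scene1c.png

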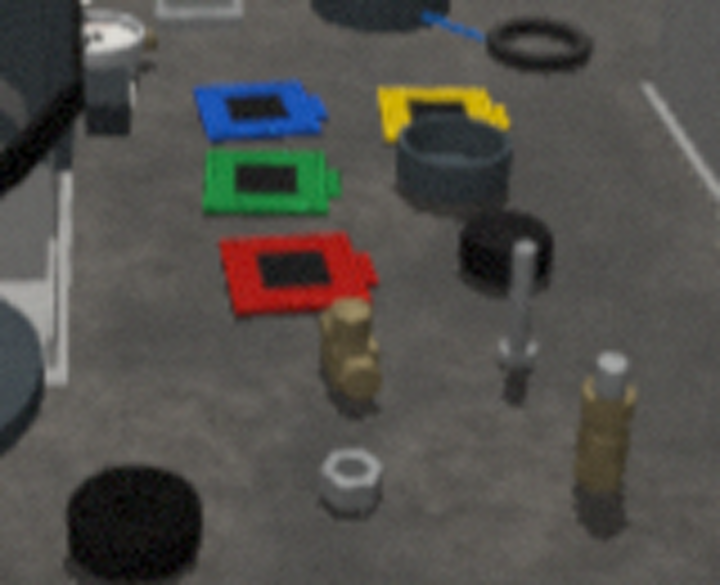

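The crops confirm what each part is, and the white tray is the decoy. Before moving in I'll check the tester heights and what clearance there is.

Run:
```python
from h import *
c,_=load("top1"); s,_=load("scene1")
for cc in(c,s): A,o=campose(cc); print("cam",o.round(3),"look",A[:,2].round(2))
def t(a,b):
    o1,d1=rays(c,[a]);o2,d2=rays(s,[b]);X,r=tri([(o1,d1[0]),(o2,d2[0])]);print(a,b,X.round(3),np.round(r,3))
t((245,367),(507,50)); t((397,387),(462,18)); t((490,374),(438,30)); t((300,308),(425,85)); t((349,48),(235,20)); t((350,100),(278,92));t((215,179),(300,294))
print(proj(s,[[0,0,0],[0,0,.3],[0.4,0,0.3],[.4,.2,.3]]).round(0))
im=s["image"][0:260,380:640,::-1]; cv2.imwrite("pics/s_near.png",cv2.resize(im,None,fx=2.3,fy=2.3,interpolation=2))
```

```text
cam [ 0.533 -0.009  1.095] look [ 0.15  0.01 -0.99]
cam [0.751 0.841 0.468] look [-0.07 -0.9  -0.43]
(245, 367) (507, 50) [0.361 0.122 0.417] [0.003 0.003]
(397, 387) (462, 18) [ 0.352 -0.11   0.471] [0.003 0.003]
(490, 374) (438, 30) [ 0.356 -0.255  0.441] [0.001 0.001]
(300, 308) (425, 85) [0.459 0.034 0.344] [0.013 0.013]
(349, 48) (235, 20) [ 0.869 -0.049  0.462] [0.003 0.003]
(350, 100) (278, 92) [ 0.808 -0.056  0.324] [0.027 0.027]
(215, 179) (300, 294) [0.744 0.287 0.012] [0. 0.]
[[579. 216.]
 [619. 101.]
 [449. 102.]
 [491. 125.]]
```

View pics/s_near.png

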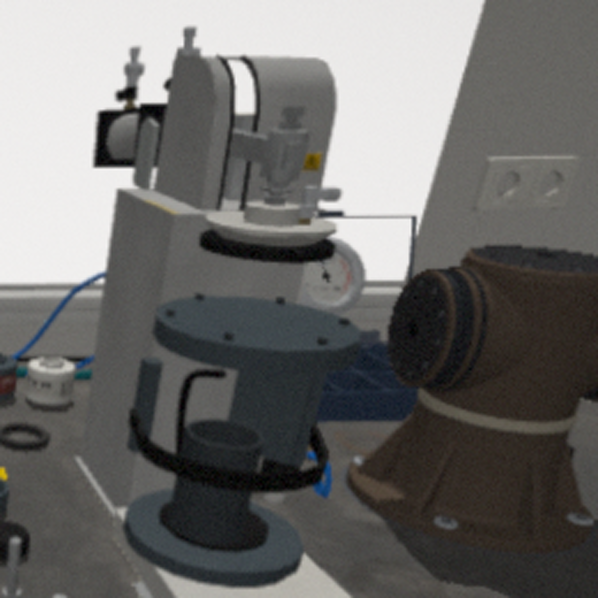

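The testers stand about 0.47 m high, so I'll come in along the corridor from the left with the tool raised.

>>> play_rows(plan=[[[0,0,0.6,1,-0.6,0.4,-1],[0,0,1.2,2,-1.2,0.8,-1],[0,0,1.8,3,-1.8,1.2,-1],[0,0,2.4,4,-2.4,1.6,-1],[0,0,3,5,-3,2,-1],[0,0,3.6,6,-3.6,2.4,-1],[0,0,4.2,7,-4.2,2.7,-1],[0,0,4.8,8,-4.8,2.7,-1],[0,0,5.2,8.7,-5,2.7,-1],[0,0,5.2,8.7,-5,2.7,-1]]])

```text
time_s: 1.5
ee_pos: [0.5563, 0.4566, 0.3067]
ee_rot: [0.0, 1.0, 0.0, -0.0]
contact_force: [-0.2, -0.4, 0.0]
width: 0.0876
```

Run:
```python
from h import *
s,st=snap("scene","scene2"); c,st=snap("wrist","w2")
print(st["ee_pos"],q2R(st["ee_rot"]).round(2),st["qpos"],st["contact_force"])
```

```text
[0.5554502  0.45708866 0.30690729] [[ 1.  0. -0.]
 [ 0. -1. -0.]
 [-0.  0. -1.]] [ 9.58326991e-01  4.01362922e-01  2.55031951e-01 -2.38005159e-04
 -1.42536769e+00  6.13801263e-01] [-1.03672099  0.35821817 -0.29827319]
```

View pics/scene2.png

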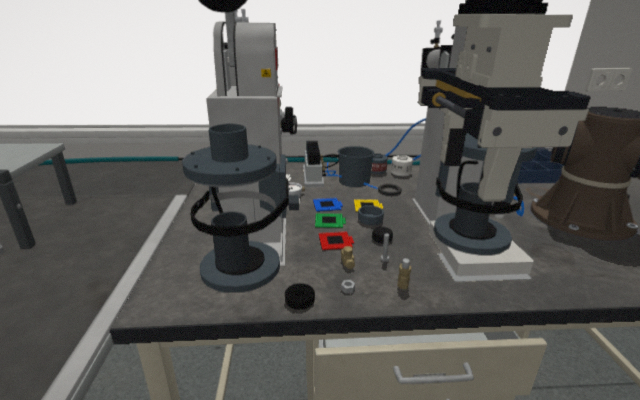

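View pics/w2.png

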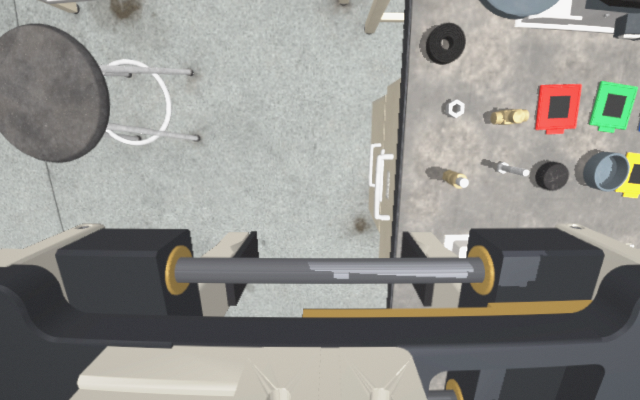

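Now in the corridor, with the parts visible at the right of the wrist view. Next I'll take two wrist views, one over the parts and one over the trays.

>>> play_rows(plan=[[[0,0,0,-0.1,-1,0,-1],[0,0,0,-0.2,-2,0,-1],[0,0,0,-0.3,-3,0,-1],[0,0,0,-0.4,-4,0,-1],[0,0,0,-0.5,-5,0,-1],[0,0,0,-0.6,-6,0,-1],[0,0,0,-0.7,-7,0,-1],[0,0,0,-0.7,-7,0,-1],[0,0,0,-0.7,-7,0,-1],[0,0,0,-0.7,-7,0,-1]]])

```text
time_s: 2.85
ee_pos: [0.5342, 0.2479, 0.3073]
ee_rot: [0.0, 1.0, 0.002, -0.0]
contact_force: [-0.8, -0.2, 0.6]
width: 0.0878
```

Run:
```python
from h import *
c,st=snap("wrist","w3"); print(st["ee_pos"],st["contact_force"])
```

```text
[0.53415433 0.24790486 0.30732939] [-0.84362551 -0.15379248  0.62161451]
```

>>> play_rows(plan=[[[0,0,0,0,-1,0,-1],[0,0,0,0,-2,0,-1],[0,0,0,0,-3,0,-1],[0,0,0,0,-4,0,-1],[0,0,0,0,-5,0,-1],[0,0,0,0,-6,0,-1],[0,0,0,0,-7,0,-1],[0,0,0,0,-8,0,-1],[0,0,0,0,-8,0,-1],[0,0,0,0,-8,0,-1]]])

```text
time_s: 4.15
ee_pos: [0.5343, 0.0079, 0.3074]
ee_rot: [-0.0, 1.0, 0.001, -0.0]
contact_force: [0.4, -0.3, 0.7]
width: 0.0878
```

Run:
```python
from h import *
c,st=snap("wrist","w4"); print(st["ee_pos"],st["contact_force"])
```

```text
[0.53428651 0.00792443 0.30738076] [ 0.36360478 -0.26352866  0.69475668]
```

View pics/w3.png

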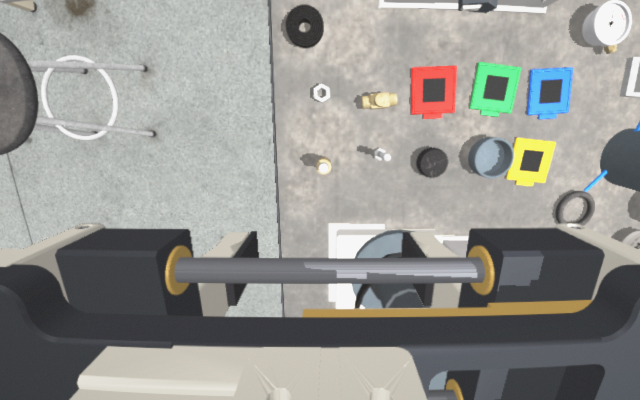

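View pics/w4.png

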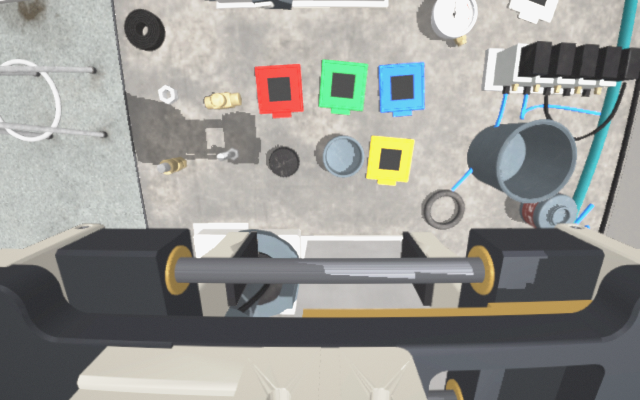

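Both wrist views show all parts and trays. In w3 the nut is at (321,93), tee (380,100), bolt (382,155) and coupler (323,165). Next I'll measure the trays by colour and enlarge the parts.

```bash
cat > trays.py <<'E'
from h import *
HS={"red":((0,120,60),(8,255,255)),"green":((55,100,40),(85,255,255)),"blue":((100,130,60),(120,255,255)),"yellow":((22,130,80),(35,255,255))}
def tray(c,col,near):
    im=c["image"]; hsv=cv2.cvtColor(im,cv2.COLOR_RGB2HSV)
    m=cv2.inRange(hsv,HS[col][0],HS[col][1])
    cs,h=cv2.findContours(m,cv2.RETR_CCOMP,cv2.CHAIN_APPROX_NONE)
    best=None
    for i,k in enumerate(cs):
        if h[0][i][3]>=0: continue
        a=cv2.contourArea(k)
        if a<150: continue
        holes=[cs[j] for j in range(len(cs)) if h[0][j][3]==i]
        if not holes: continue
        hh=max(holes,key=cv2.contourArea)
        if best is None or a>best[0]: best=(a,k,hh)
    a,k,hh=best
    return k.reshape(-1,2),hh.reshape(-1,2)
def rect_center(pts): 
    # centre and angle of a square from world xy contour points
    r=cv2.minAreaRect((pts[:,:2]*1000).astype(np.float32)); return np.array(r[0])/1000,r[1],r[2]
E
python3 - <<'E'
from trays import *
L=[load("w3"),load("w4")]; T=load("top1")
for col in HS:
    rs=[]
    for c,st in L:
        k,hh=tray(c,col,None)
        P=onz(c,hh,0.004,st); ctr,sz,an=rect_center(P)
        uv=proj(c,[[*ctr,0.004]],st)[0]
        o,d=rays(c,[uv],st); rs.append((o,d[0]))
        print(col,"floor@4mm",ctr.round(4),np.round(sz,1),round(an,1),uv.round(1))
    print("   tri",tri(rs)[0].round(4),np.round(tri(rs)[1],4))
    k,hh=tray(T[0],col,None);P=onz(T[0],hh,0.004);print("   top",rect_center(P)[0].round(4))
for n,(c,st) in zip(("w3","w4"),L):
    x0,y0=(300,70) if n=="w3" else (150,70)
    im=c["image"][y0:y0+115,x0:x0+115,::-1]; cv2.imwrite(f"pics/{n}c.png",cv2.resize(im,None,fx=5,fy=5,interpolation=2))
E
```

```text
red floor@4mm [0.6583 0.086 ] [36.8 36.5] 4.4 [433.6  89.9]
red floor@4mm [0.6586 0.0867] [37.2 37.1] 3.6 [278.9  88.9]
   tri [0.6583 0.0864 0.0053] [0.0001 0.0001]
   top [0.6589 0.0864]
green floor@4mm [ 0.6638 -0.0125] [37.9 37.4] 85.4 [495.5  87.5]
green floor@4mm [ 0.664  -0.0117] [37.2 37.3] 84.9 [342.5  85.1]
   tri [ 0.6637 -0.0117  0.0055] [0.0001 0.0001]
   top [ 0.6635 -0.0127]
blue floor@4mm [ 0.6613 -0.1045] [37.6 38.1] 5.6 [550.4  91. ]
blue floor@4mm [ 0.6618 -0.1039] [37.5 37.4] 4.8 [401.9  87.1]
   tri [ 0.6614 -0.1036  0.0052] [0.0002 0.0002]
   top [ 0.6628 -0.1049]
yellow floor@4mm [ 0.5499 -0.0915] [37.4 37.1] 85.2 [531.  160.5]
yellow floor@4mm [ 0.5501 -0.091 ] [36.8 36.7] 84.7 [389.8 159.1]
   tri [ 0.5501 -0.0909  0.0049] [0.0001 0.0001]
   top [ 0.5503 -0.0911]
```

View pics/w3c.png

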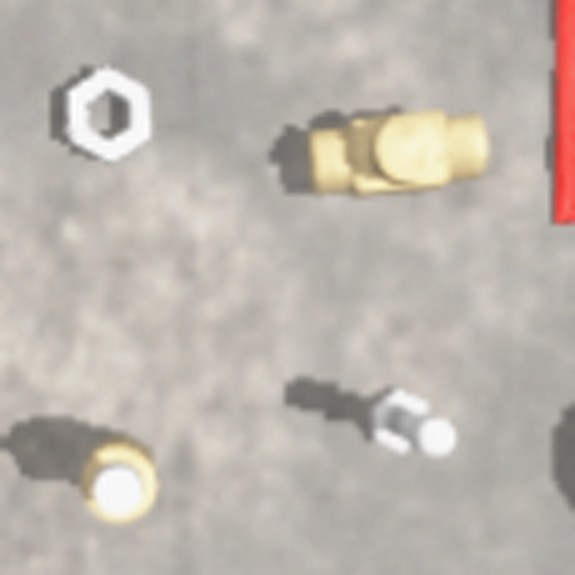

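View pics/w4c.png

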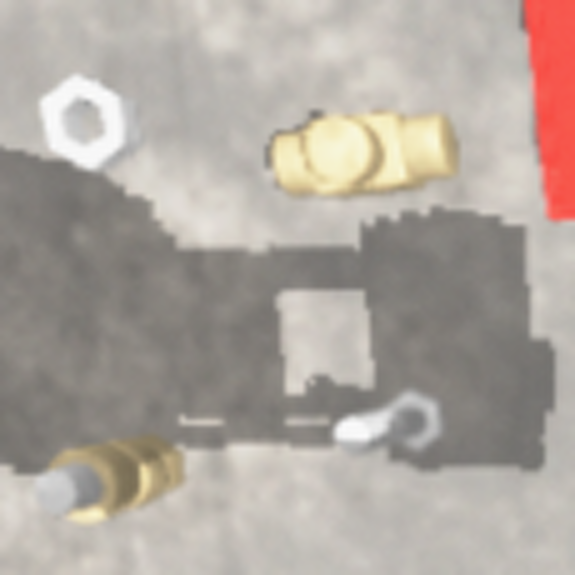

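Run:
```python
from h import *
L=[load("w3"),load("w4")]
O=[np.array([300,70]),np.array([150,70])]
F={"nut_top":((106,114),(84,122)),"tee_branch":((411,148),(342,152)),"bolt_tip":((436,437),(354,431)),"coup_tip":((116,487),(53,490)),
"bolt_head":((399,421),(412,420))}
for k,uv in F.items():
    rs=[]
    for (c,st),o,u in zip(L,O,uv):
        p=(np.array(u)+.5)/5-.5+o; a,d=rays(c,[p],st); rs.append((a,d[0]))
    X,r=tri(rs); print(k,X.round(4),np.round(r,4))
c,st=L[0]
for nm,a,b,z in(("tee run w3",(320,160),(478,142),.012),):
    P=onz(c,(np.array([a,b])+.5)/5-.5+O[0],z,st); d=P[1]-P[0]; print(nm,P.round(4),np.degrees(np.arctan2(d[1],d[0])))
c,st=L[1]
P=onz(c,(np.array([(278,165),(448,145)])+.5)/5-.5+O[1],.012,st); d=P[1]-P[0]; print(P.round(4),np.degrees(np.arctan2(d[1],d[0])),np.linalg.norm(d))
```

```text
nut_top [0.6524 0.2615 0.0114] [0. 0.]
tee_branch [0.6407 0.172  0.0347] [0.0003 0.0003]
bolt_tip [0.5608 0.1657 0.0612] [0.0009 0.0009]
coup_tip [0.545  0.2578 0.0612] [0.0001 0.0001]
bolt_head [0.5591 0.167  0.0074] [0.0002 0.0002]
tee run w3 [[0.6391 0.1958 0.012 ]
 [0.6448 0.1473 0.012 ]] -83.3287536550205
[[0.6387 0.201  0.012 ]
 [0.644  0.1473 0.012 ]] -84.36243064137913 0.05401969026138186
```

Run:
```python
from h import *
s,_=load("scene1"); t,_=load("top1")
im=s["image"][90:300,180:320,::-1]; cv2.imwrite("pics/s_far.png",cv2.resize(im,None,fx=2.8,fy=2.8,interpolation=2))
im=t["image"][60:190,190:400,::-1]; cv2.imwrite("pics/t_far.png",cv2.resize(im,None,fx=3.5,fy=3.5,interpolation=2))
```

```text
(no output)
```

View pics/s_far.png

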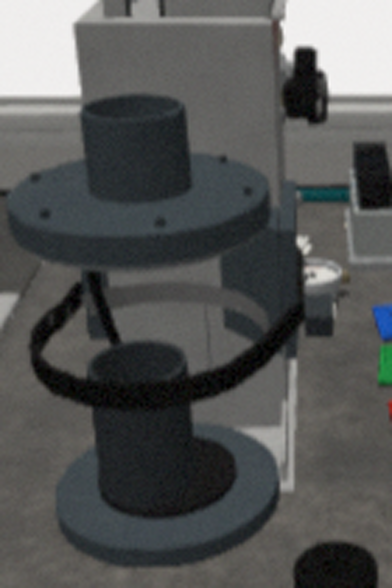

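View pics/t_far.png

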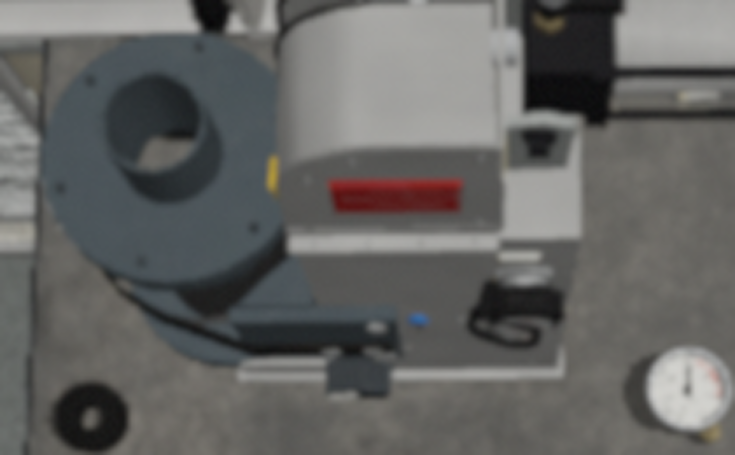

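Run:
```python
from h import *
s,_=load("scene1"); t,_=load("top1")
for z in(0,.06,.1,.15,.2,.25): print(z,"adjuster front",onz(t,[(292,172),(262,164)],z)[:,:2].round(3).tolist(),"gauge L edge", onz(t,[(374,172),(386,183)],z)[:,:2].round(3).tolist())
def tt(a,b):
    o1,d1=rays(t,[a]);o2,d2=rays(s,[b]);X,r=tri([(o1,d1[0]),(o2,d2[0])]);print(a,b,X.round(3),np.round(r,3))
tt((292,172),(286,165)); tt((292,172),(286,200));tt((292,170),(286,212)); tt((386,171),(295,187))
for X in([.76,.085,.2],[.76,.085,.1],[.76,.085,.05]): print(X,proj(s,[X]).round(0))
```

```text
0 adjuster front [[0.763, 0.082], [0.786, 0.163]] gauge L edge [[0.762, -0.138], [0.731, -0.17]]
0.06 adjuster front [[0.751, 0.077], [0.772, 0.154]] gauge L edge [[0.749, -0.131], [0.72, -0.161]]
0.1 adjuster front [[0.742, 0.074], [0.763, 0.147]] gauge L edge [[0.741, -0.126], [0.713, -0.155]]
0.15 adjuster front [[0.732, 0.07], [0.751, 0.14]] gauge L edge [[0.73, -0.121], [0.704, -0.148]]
0.2 adjuster front [[0.721, 0.065], [0.74, 0.132]] gauge L edge [[0.72, -0.115], [0.695, -0.14]]
0.25 adjuster front [[0.711, 0.061], [0.728, 0.124]] gauge L edge [[0.709, -0.109], [0.686, -0.133]]
(292, 172) (286, 165) [0.747 0.067 0.177] [0.02 0.02]
(292, 172) (286, 200) [0.756 0.073 0.098] [0.013 0.013]
(292, 170) (286, 212) [0.762 0.076 0.07 ] [0.008 0.008]
(386, 171) (295, 187) [ 0.753 -0.166  0.029] [0.005 0.005]
[0.76, 0.085, 0.2] [[289. 160.]]
[0.76, 0.085, 0.1] [[290. 203.]]
[0.76, 0.085, 0.05] [[291. 223.]]
```

Triangulated heights match the text: tee 34.7, bolt 61, coupler 61, nut 11.4 and trays about 5 mm. Now I'll move above the tee, turning the jaws across its x (yaw about -84°) away from the testers.

>>> play_rows(plan=[[[0,0,-1,0.9,0.5,0,-0.2],[0,0,-3,1.8,1,0,-0.2],[0,0,-5,1.8,1.7,-0.5,-0.2],[0,0,-7,1.8,2.4,-1,-0.2],[0,0,-9,1.8,3.1,-1.5,-0.2],[0,0,-11,1.8,3.8,-2,-0.2],[0,0,-13,1.8,4.5,-2.5,-0.2],[0,0,-15,2.2,5.1,-3,-0.2],[0,0,-16.8,2.9,5.5,-3.5,-0.2],[0,0,-16.8,3.56,5.5,-4,-0.2]]])

```text
time_s: 5.45
ee_pos: [0.6413, 0.1748, 0.1868]
ee_rot: [0.0, 0.744, -0.668, -0.0]
contact_force: [0.4, -0.1, 0.5]
width: 0.0524
```

Run:
```python
from h import *
s,st=snap("scene","s5"); c,st=snap("wrist","w5")
R_=q2R(st["ee_rot"]);print(st["ee_pos"],np.degrees(np.arctan2(R_[1,0],R_[0,0])),R_[2].round(3),st["contact_force"],st["width"])
```

```text
[0.64218817 0.17402709 0.18395513] -83.75059444141415 [ 0.001  0.003 -1.   ] [ 1.91618419  0.17949417 -0.42659295] 0.0524628987510209
```

View pics/s5.png

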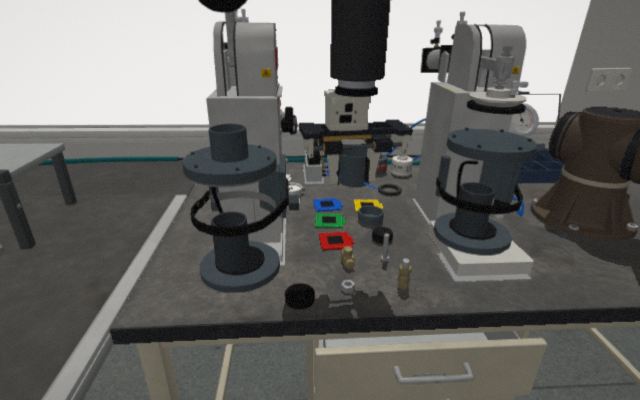

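View pics/w5.png

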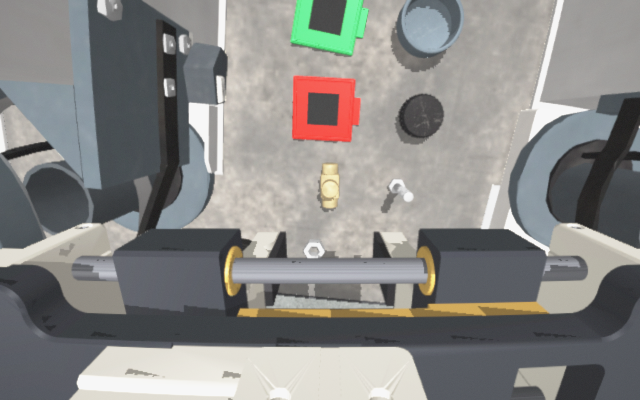

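The tee is at (330,187) in w5, upright in the picture, so the yaw is right. Refining its centre from this view:

Run:
```python
from h import *
c,st=load("w5")
x0,y0=290,150; im=c["image"][y0:y0+110,x0:x0+140,::-1]; cv2.imwrite("pics/w5c.png",cv2.resize(im,None,fx=5,fy=5,interpolation=2))
hsv=cv2.cvtColor(c["image"],cv2.COLOR_RGB2HSV); m=cv2.inRange(hsv,(12,70,100),(32,255,255)); m[:150]=0;m[215:]=0;m[:,:300]=0;m[:,360:]=0
k=max(cv2.findContours(m,0,1)[0],key=cv2.contourArea); print(cv2.boundingRect(k),cv2.minAreaRect(k))
```

```text
(321, 163, 18, 45) ((329.5, 185.0), (44.0, 17.0), 90.0)
```

View pics/w5c.png

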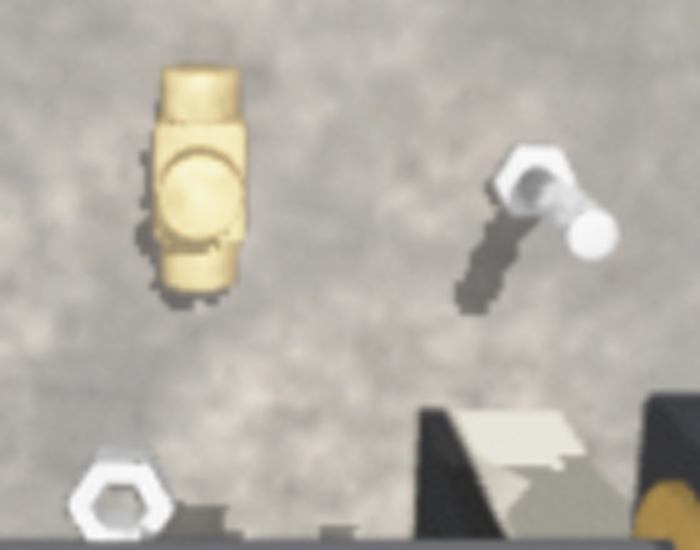

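Run:
```python
from h import *
c,st=load("w5"); f=lambda u:(np.array(u)+.5)/5-.5+[290,150]
for n,u,z in(("tee",(201,195),.035),("bolt tip",(592,233),.062),("head",(533,180),.007),("nut",(120,507),.013)): print(n,onz(c,[f(u)],z,st).round(4))
w3=load("w3");w4=load("w4")
g=lambda u,o:(np.array(u)+.5)/5-.5+o
def T(a,b,d):
    rs=[]
    for (cc,ss),p in((w3,g(a,[300,70])),(w4,g(b,[150,70])),((c,st),f(d))):
        o,dd=rays(cc,[p],ss); rs.append((o,dd[0]))
    X,r=tri(rs);print(X.round(4),np.round(r,4))
T((411,148),(342,152),(201,195));T((436,437),(354,431),(592,233));T((106,114),(84,122),(120,507))
s=arm.state();print(s["ee_pos"],s["contact_force"])
```

```text
tee [[0.6409 0.1724 0.035 ]]
bolt tip [[0.5601 0.1656 0.062 ]]
head [[0.5595 0.1661 0.007 ]]
nut [[0.6521 0.261  0.013 ]]
[0.6408 0.1721 0.0349] [0.0002 0.0004 0.0003]
[0.5606 0.1656 0.0618] [0.0007 0.0011 0.0005]
[0.6523 0.2615 0.0117] [0.0001 0.0002 0.0002]
[0.64096003 0.1735124  0.18456869] [-0.72386503  0.87265378 -1.04638581]
```

All three views agree: tee at (0.641, 0.172). Descending around it, stopping a little high first to check.

>>> play_rows(plan=[[[0,0,0,0,0,-0.7,-0.2],[0,0,0,0,0,-1.5,-0.2],[0,0,0,0,0,-2.3,-0.2],[0,0,0,0,0,-3.1,-0.2],[0,0,0,0,0,-3.8,-0.2],[0,0,0,0,0,-4.4,-0.2],[0,0,0,0,0,-4.9,-0.2],[0,0,0,0,0,-5.4,-0.2],[0,0,0,0,0,-5.4,-0.2],[0,0,0,0,0,-5.4,-0.2]]])

```text
time_s: 6.8
ee_pos: [0.6413, 0.1727, 0.026]
ee_rot: [-0.0, 0.744, -0.668, 0.0]
contact_force: [0.3, -1.2, 1.1]
width: 0.0527
```

Run:
```python
from h import *
for i in range(3):
    s,st=snap("scene","s6"); print(st["ee_pos"].round(4),st["contact_force"].round(2))
im=s["image"][130:300,270:430,::-1]; cv2.imwrite("pics/s6c.png",cv2.resize(im,None,fx=3.5,fy=3.5,interpolation=2))
```

```text
[0.6413 0.1727 0.026 ] [ 0.32 -1.17  1.08]
[0.6414 0.1727 0.0263] [-0.4  -0.78 -0.59]
[0.6414 0.1727 0.0263] [-0.2   0.59 -0.48]
```

View pics/s6c.png

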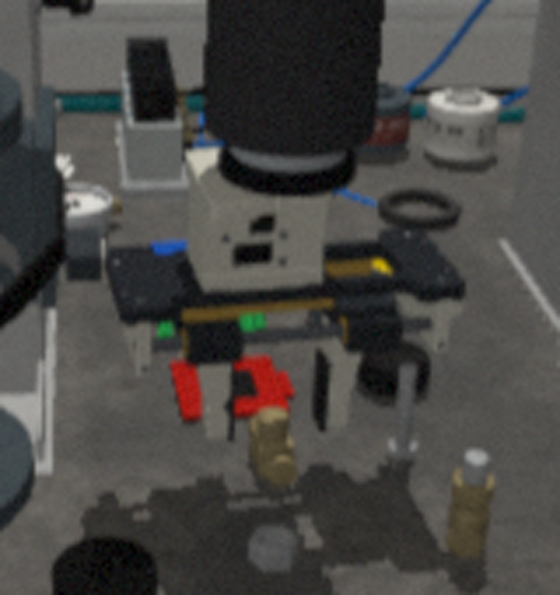

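Straddling the tee, bolt clear. Down 20 mm, then close.

>>> play_rows(plan=[[[0,0,0,0,0,-0.25,-0.2],[0,0,0,0,0,-0.5,-0.2],[0,0,0,0,0,-0.67,-0.2],[0,0,0,0,0,-0.67,-0.2],[0,0,0,0,0,-0.67,0.3],[0,0,0,0,0,-0.67,0.7],[0,0,0,0,0,-0.67,1],[0,0,0,0,0,-0.67,1],[0,0,0,0,0,-0.67,1],[0,0,0,0,0,-0.67,1]]])

```text
time_s: 8.2
ee_pos: [0.641, 0.1726, 0.0057]
ee_rot: [-0.0, 0.744, -0.668, 0.0]
contact_force: [-0.2, 0.3, 1.5]
width: 0.0215
```

Gripped at 21.5 mm. Lift straight up, then carry to above blue, pulling x back past the tester's adjuster and turning 44°.

>>> play_rows(plan=[[[0,0,0,0,0,0.4,1],[0,0,0,0,0,1,1],[0,0,0,0,0,1.8,1],[0,0,0,-0.2,0,2.6,1],[0,0,0,-0.6,0,3.4,1],[0,0,0,-1,-0.2,3.8,1],[0,0,1.5,-1,-0.7,3.8,1],[0,0,3,-1,-1.4,3.8,1],[0,0,3,-1,-1.6,3.8,1],[0,0,3,-1,-1.6,3.8,1]]])

```text
time_s: 9.45
ee_pos: [0.6108, 0.1241, 0.1197]
ee_rot: [-0.0, 0.824, -0.566, -0.0]
contact_force: [0.2, 0.2, -0.7]
width: 0.0216
```

>>> play_rows(plan=[[[0,0,1,0,-0.8,0,1],[0,0,2.2,0,-1.8,0,1],[0,0,3.4,0,-2.8,0,1],[0,0,4.6,0,-3.8,0,1],[0,0,5.8,0,-4.8,0,1],[0,0,5.8,0.2,-5.8,0,1],[0,0,5.8,0.7,-6.7,0,1],[0,0,5.8,1.3,-7.4,0,1],[0,0,5.8,1.69,-7.6,0,1],[0,0,5.8,1.69,-7.6,0,1]]])

```text
time_s: 10.7
ee_pos: [0.662, -0.1032, 0.1189]
ee_rot: [0.0, 0.94, -0.341, -0.0]
contact_force: [-0.3, 0.6, -0.2]
width: 0.0218
```

Run:
```python
from h import *
s,st=snap("scene","s7"); c,st=snap("wrist","w7")
print(st["ee_pos"].round(4),st["contact_force"].round(2),st["width"])
im=s["image"][100:300,230:430,::-1]; cv2.imwrite("pics/s7c.png",cv2.resize(im,None,fx=3,fy=3,interpolation=2))
```

```text
[ 0.6615 -0.1029  0.1189] [ 0.22  0.13 -2.07] 0.021285496210904226
```

View pics/s7c.png

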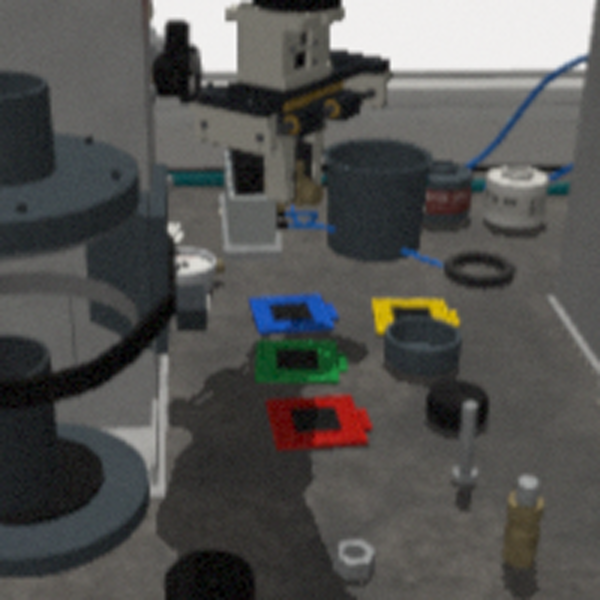

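View pics/w7.png

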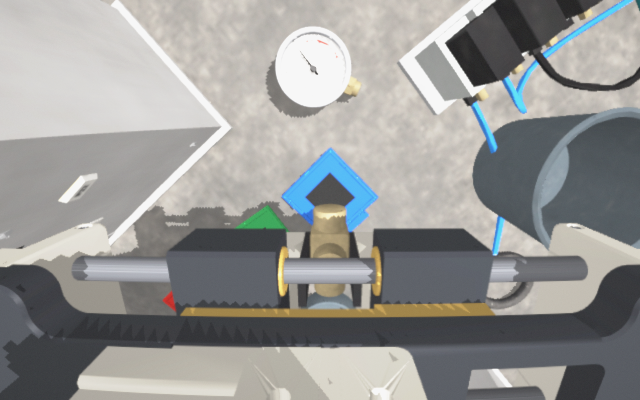

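Run:
```python
from h import *
c,st=load("w7")
for z in(0.02,):print(onz(c,[(225,128),(112,238),(215,128),(108,222)],z,st).round(3))
print("pot rim",[onz(c,[(540,200),(480,160)],z,st).round(3).tolist() for z in(.1,0)], "valve",onz(c,[(402,62),(438,110)],0.02,st).round(3).tolist(),"gauge", onz(c,[(312,105)],.05,st).round(3))
# branch of the tee end in view: run front end face top
R_=q2R(st["ee_rot"]);a=np.arctan2(R_[1,0],R_[0,0]);print(np.degrees(a))
for u in(97,-97):
  for v in(39,-39):
    p=st["ee_pos"][:2]+R_[:2,1]*u/1000+R_[:2,0]*v/1000; print(u,v,p.round(3))
```

```text
[[ 0.774 -0.075  0.02 ]
 [ 0.774  0.092  0.02 ]
 [ 0.78  -0.068  0.02 ]
 [ 0.788  0.081  0.02 ]]
pot rim [[[0.588, -0.227, 0.1], [0.637, -0.209, 0.1]], [[0.515, -0.271, 0.0], [0.593, -0.243, 0.0]]] valve [[0.716, -0.229, 0.02], [0.664, -0.23, 0.02]] gauge [[ 0.736 -0.148  0.05 ]]
-39.865419758069955
97 39 [ 0.629 -0.202]
97 -39 [ 0.569 -0.152]
-97 39 [ 0.754 -0.053]
-97 -39 [ 0.694 -0.003]
```

Clear of the tester base, pot and valve block. Lowering to the blue tray.

>>> play_rows(plan=[[[0,0,0,0,0,-0.6,1],[0,0,0,0,0,-1.3,1],[0,0,0,0,0,-2,1],[0,0,0,0,0,-2.6,1],[0,0,0,0,0,-3.1,1],[0,0,0,0,0,-3.4,1],[0,0,0,0,0,-3.55,1],[0,0,0,0,0,-3.61,1],[0,0,0,0,0,-3.61,1],[0,0,0,0,0,-3.61,1]]])

```text
time_s: 12.05
ee_pos: [0.6619, -0.1035, 0.0117]
ee_rot: [-0.0, 0.94, -0.341, 0.0]
contact_force: [-0.1, -0.5, -1.5]
width: 0.0217
```

>>> play_rows(plan=[[[0,0,0,0,0,0,0.9],[0,0,0,0,0,0,0.4],[0,0,0,0,0,0,0],[0,0,0,0,0,0,0],[0,0,0,0,0,0.4,0],[0,0,0,0,0,1,0],[0,0,0,0,0,1.8,0],[0,0,0,0,0,2.6,0],[0,0,0,0,0,3.4,0],[0,0,0,0,0,4,0]]])

```text
time_s: 13.3
ee_pos: [0.6622, -0.1035, 0.134]
ee_rot: [-0.0, 0.94, -0.341, 0.001]
contact_force: [0.1, -0.3, -0.8]
width: 0.0438
```

Tee released. Now to above the coupler with the jaws along y; I'll check the tee from a picture on arrival.

>>> play_rows(plan=[[[0,0,0,-0.6,0.5,0.4,-0.2],[0,0,1,-1.3,1.7,0.8,-0.2],[0,0,2.2,-2,3.1,1.2,-0.2],[0,0,3.6,-2.6,4.6,1.5,-0.2],[0,0,5,-3.1,6.1,1.7,-0.2],[0,0,6.4,-3.4,7.6,1.7,-0.2],[0,0,8,-3.7,9.1,1.7,-0.2],[0,0,8,-3.9,10.6,1.7,-0.2],[0,0,8,-3.9,11.8,1.7,-0.2],[0,0,8,-3.9,12.1,1.7,-0.2]]])

```text
time_s: 14.55
ee_pos: [0.5444, 0.2615, 0.1828]
ee_rot: [-0.0, 1.0, 0.003, 0.0]
contact_force: [-0.3, -0.8, -0.3]
width: 0.0527
```

Run:
```python
from h import *
s,_=snap("scene","s8");t,_=snap("top","t8"); c,st=snap("wrist","w8")
print(st["ee_pos"].round(4),st["contact_force"].round(2),st["width"])
a=cv2.resize(t["image"][180:280,310:410,::-1],None,fx=4,fy=4,interpolation=2)
b=cv2.resize(s["image"][180:260,300:400,::-1],None,fx=4,fy=5,interpolation=2)
cv2.imwrite("pics/st8c.png",np.hstack([a,b]))
```

```text
[0.5444 0.2602 0.1824] [-0.23 -0.32 -0.7 ] 0.05249930888882336
```

View pics/st8c.png

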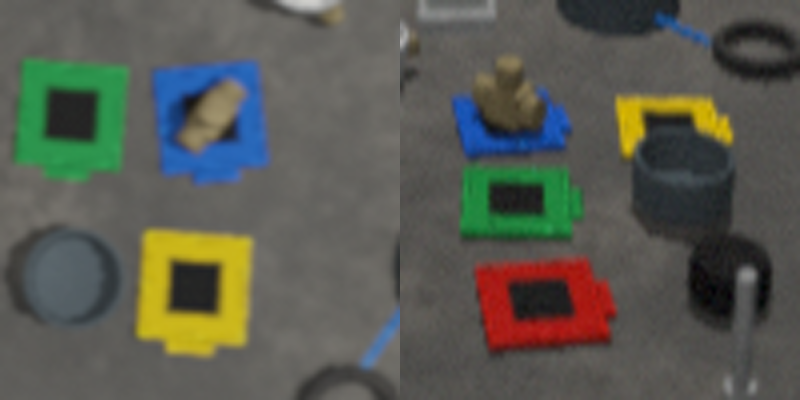

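View pics/w8.png

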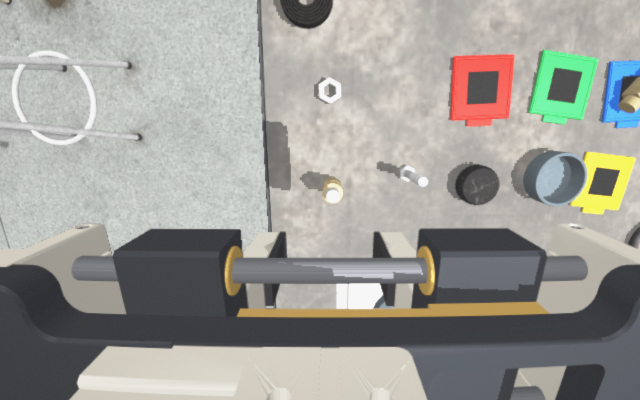

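The tee stands upright on the middle of blue. Measuring the coupler, which is at (333,191) in w8:

Run:
```python
from h import *
c,st=load("w8")
x0,y0=300,160; im=c["image"][y0:y0+60,x0:x0+80,::-1]; cv2.imwrite("pics/w8c.png",cv2.resize(im,None,fx=9,fy=9,interpolation=2))
```

```text
(no output)
```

View pics/w8c.png

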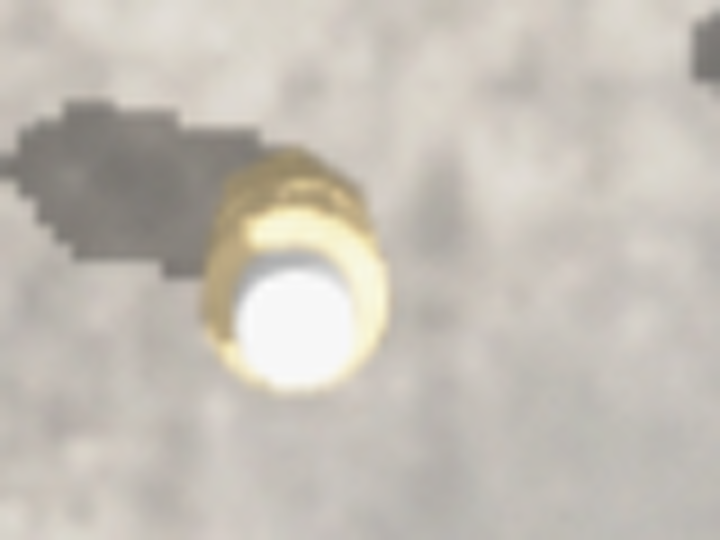

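Run:
```python
from h import *
w3=load("w3");w4=load("w4");w8=load("w8")
g=lambda u,k,o:(np.array(u)+.5)/k-.5+o
rs=[]
for (c,s),p in((w3,g((116,487),5,[300,70])),(w4,g((53,490),5,[150,70])),(w8,g((296,325),9,[300,160]))):
    o,d=rays(c,[p],s); rs.append((o,d[0])); print(onz(c,[p],.06,s).round(4))
print(tri(rs)); 
for i in range(3): arm.capture("top"); print(arm.state()["ee_pos"])
```

```text
[[0.5449 0.2578 0.06  ]]
[[0.5447 0.2585 0.06  ]]
[[0.5441 0.2574 0.06  ]]
(array([0.54490752, 0.25753153, 0.06175196]), [np.float64(0.0003679834581003617), np.float64(9.55084875571117e-05), np.float64(0.0003798750251726396)])
[0.54446979 0.25881086 0.182338  ]
[0.54456649 0.25855819 0.18237495]
[0.54464088 0.25846519 0.18237707]
```

>>> play_rows(plan=[[[0,0,0,0,-0.03,-0.8,-0.2],[0,0,0,0,-0.03,-1.7,-0.2],[0,0,0,0,-0.03,-2.6,-0.2],[0,0,0,0,-0.03,-3.5,-0.2],[0,0,0,0,-0.03,-4.3,-0.2],[0,0,0,0,-0.03,-5,-0.2],[0,0,0,0,-0.03,-5.4,-0.2],[0,0,0,0,-0.03,-5.4,-0.2],[0,0,0,0,-0.03,-5.4,0.3],[0,0,0,0,-0.03,-5.4,0.3]]])

```text
time_s: 16.1
ee_pos: [0.5451, 0.259, 0.0211]
ee_rot: [-0.001, 1.0, 0.002, 0.001]
contact_force: [-0.0, 0.7, 0.0]
width: 0.0384
```

>>> play_rows(plan=[[[0,0,0,0,0,0,0.4],[0,0,0,0,0,0,0.5],[0,0,0,0,0,0,0.6],[0,0,0,0,0,0,0.8],[0,0,0,0,0,0,1],[0,0,0,0,0,0,1],[0,0,0,0,0,0,1],[0,0,0,0,0,0,1],[0,0,0,0,0,0,1],[0,0,0,0,0,0,1]]])

```text
time_s: 17.35
ee_pos: [0.5447, 0.2587, 0.0205]
ee_rot: [-0.0, 1.0, 0.002, 0.0]
contact_force: [-1.9, -1.7, 5.0]
width: 0.0235
```

Width is 23.5 mm against a stated 20–22, with a slight force, so I'll look before lifting.

Run:
```python
from h import *
s,st=snap("scene","s9"); c,st=snap("wrist","w9")
print(st["ee_pos"].round(4),st["contact_force"].round(2),st["width"],st["ft_torque"])
a=cv2.resize(s["image"][210:310,350:450,::-1],None,fx=4,fy=4,interpolation=2)
b=cv2.resize(c["image"][190:290,280:380,::-1],None,fx=4,fy=4,interpolation=2)
cv2.imwrite("pics/s9c.png",np.hstack([a,b]))
```

```text
[0.5447 0.2587 0.0205] [-1.51 -1.65  5.51] 0.023715098789381557 [-0.52798411  0.41967788 -0.00307365]
```

View pics/s9c.png

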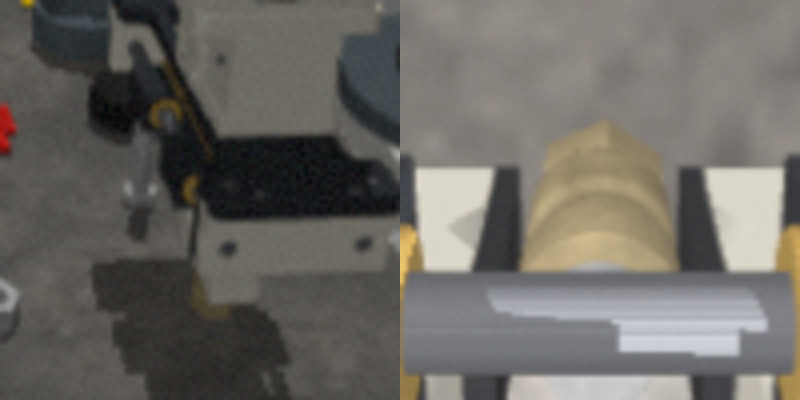

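>>> play_rows(plan=[[[0,0,0,0,0,0,0.8],[0,0,0,0,0,0,0.6],[0,0,0,0,0,0,0.4],[0,0,0,0,0,0,0.3],[0,0,0,0,0,0,0.3],[0,0,0,0,0,0,0.3],[0,0,0,0,0,0,0.3],[0,0,0,0,0,0,0.3],[0,0,0,0,0,0,0.3],[0,0,0,0,0,0,0.3]]])

```text
time_s: 18.7
ee_pos: [0.5446, 0.2587, 0.0202]
ee_rot: [-0.0, 1.0, 0.001, 0.0]
contact_force: [0.3, -0.1, -0.5]
width: 0.0307
```

Run:
```python
from h import *
s,st=snap("scene","s10"); c,st=snap("wrist","w10")
print(st["ee_pos"].round(4),st["contact_force"].round(2),st["width"],st["ft_torque"])
a=cv2.resize(s["image"][210:310,350:450,::-1],None,fx=4,fy=4,interpolation=2)
b=cv2.resize(c["image"][190:290,280:380,::-1],None,fx=4,fy=4,interpolation=2)
cv2.imwrite("pics/s10c.png",np.hstack([a,b]))
```

```text
[0.5446 0.2587 0.0202] [-0.71 -0.04 -1.02] 0.03064172083232751 [-0.07803549  0.02452914  0.0020418 ]
```

View pics/s10c.png

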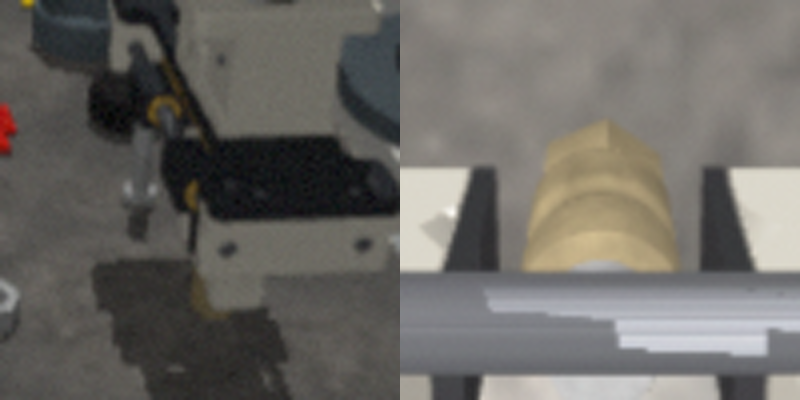

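Run:
```python
from h import *
c,st=load("w10")
print(proj(c,[[.5447,.2576,0],[.5447,.2576,.06],[.5567,.2576,0]],st))
P=onz(c,[(331.75,220.5),(316.75,227.5),(346.25,228.7)],0.012,st);print(P.round(4))
for z in (0,.005,.012,.02):
    P=onz(c,[(331.75,220.5),(316.75,227.5),(346.25,228.7)],z,st);e1=P[0]-P[1];e2=P[2]-P[0]
    print(z,P[:,:2].round(4).tolist(),np.linalg.norm(e1).round(4),np.linalg.norm(e2).round(4),np.degrees(np.arctan2(e1[1],e1[0])).round(1),np.degrees(np.arctan2(e2[1],e2[0])).round(1))
im=c["image"][205:262,300:365,::-1];cv2.imwrite("pics/w10c.png",cv2.resize(im,None,fx=11,fy=10,interpolation=2))
```

```text
[[331.50172983 231.95131852]
 [332.44083511 278.36887432]
 [331.57141688 215.26028026]]
[[0.5572 0.2576 0.012 ]
 [0.5525 0.2671 0.012 ]
 [0.5517 0.2483 0.012 ]]
0 [[0.553, 0.2575], [0.5479, 0.2676], [0.5471, 0.2476]] 0.0114 0.0115 -63.6 -120.8
0.005 [[0.5547, 0.2575], [0.5498, 0.2674], [0.549, 0.2479]] 0.0111 0.0112 -63.6 -120.8
0.012 [[0.5572, 0.2576], [0.5525, 0.2671], [0.5517, 0.2483]] 0.0106 0.0108 -63.6 -120.8
0.02 [[0.56, 0.2577], [0.5555, 0.2667], [0.5548, 0.2489]] 0.0101 0.0102 -63.6 -120.8
```

View pics/w10c.png

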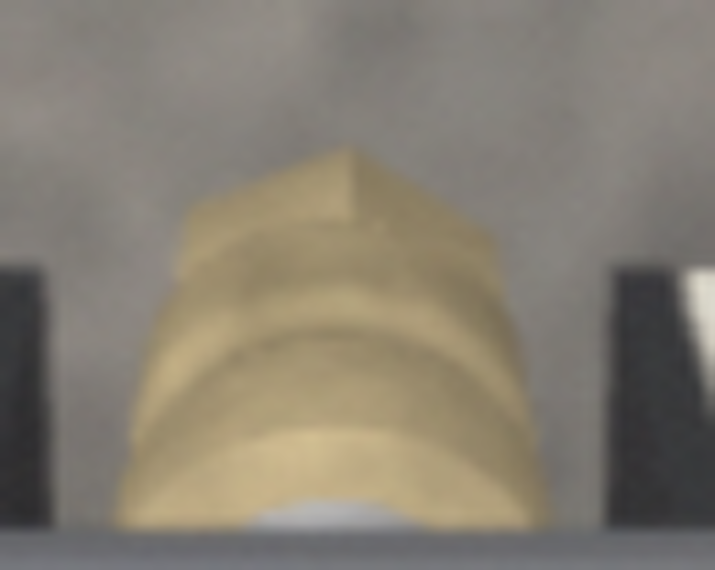

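The hex faces show the coupler is yawed about -2 to -4°. Align the jaws by -3.5° and regrip, also centring y.

>>> play_rows(plan=[[[0,0,-0.3,0,-0.03,0,0.3],[0,0,-0.7,0,-0.03,0,0.3],[0,0,-0.7,0,-0.03,0,0.4],[0,0,-0.7,0,-0.03,0,0.5],[0,0,-0.7,0,-0.03,0,0.7],[0,0,-0.7,0,-0.03,0,1],[0,0,-0.7,0,-0.03,0,1],[0,0,-0.7,0,-0.03,0,1],[0,0,-0.7,0,-0.03,0,1],[0,0,-0.7,0,-0.03,0,1]]])

```text
time_s: 20.05
ee_pos: [0.5446, 0.2578, 0.0202]
ee_rot: [-0.0, 1.0, -0.029, 0.0]
contact_force: [-0.1, 0.6, -0.3]
width: 0.0237
```

Same width but forces are now zero, so it is a clean grip on the round collar. Lift and look.

>>> play_rows(plan=[[[0,0,0,0,0,0.2,1],[0,0,0,0,0,0.5,1],[0,0,0,0,0,1,1],[0,0,0,0,0,1.7,1],[0,0,0,0,0,2.4,1],[0,0,0,0,0,3.1,1],[0,0,0,0,0,3.7,1],[0,0,0,0,0,4,1],[0,0,0,0,0,4,1],[0,0,0,0,0,4,1]]])

```text
time_s: 21.3
ee_pos: [0.5442, 0.2574, 0.1395]
ee_rot: [0.0, 1.0, -0.029, -0.0]
contact_force: [-0.1, 0.1, -1.2]
width: 0.0239
```

Run:
```python
from h import *
s,st=snap("scene","s11"); c,st=snap("wrist","w11")
print(st["ee_pos"].round(4),st["contact_force"].round(2),st["width"],st["ft_torque"])
a=cv2.resize(s["image"][110:310,330:530,::-1],None,fx=2,fy=2,interpolation=2)
b=cv2.resize(c["image"][190:290,280:380,::-1],None,fx=4,fy=4,interpolation=2)
cv2.imwrite("pics/s11c.png",np.hstack([a,b]))
```

```text
[0.5442 0.2574 0.1393] [-0.23 -0.26 -1.61] 0.02387788698853486 [-0.0216706  -0.03063178  0.00342858]
```

View pics/s11c.png

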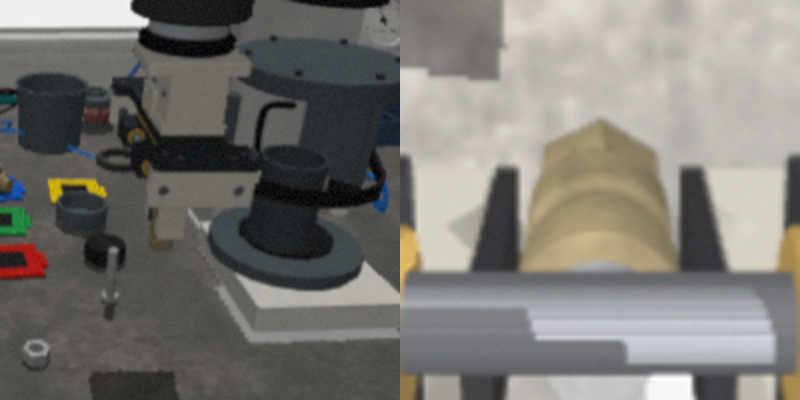

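Coupler held upright. Carrying it to yellow at the same yaw and height.

>>> play_rows(plan=[[[0,0,0,0,-0.6,0,1],[0,0,0,0,-1.7,0,1],[0,0,0,0,-3.2,0,1],[0,0,0,0,-4.7,0,1],[0,0,0,0,-6.2,0,1],[0,0,0,0,-7.7,0,1],[0,0,0,0.1,-9.2,0,1],[0,0,0,0.2,-10.6,0,1],[0,0,0,0.2,-11.4,0,1],[0,0,0,0.2,-11.6,0,1]]])

```text
time_s: 22.65
ee_pos: [0.5497, -0.0923, 0.1397]
ee_rot: [0.0, 1.0, -0.03, -0.0]
contact_force: [-0.4, 0.1, -0.2]
width: 0.0241
```

Run:
```python
from h import *
s,st=snap("scene","s12"); c,st=snap("wrist","w12")
print(st["contact_force"].round(2),st["width"])
for i in range(3): arm.capture("top");print(arm.state()["ee_pos"].round(4))
```

```text
[-0.88 -0.25 -0.1 ] 0.023741100118164226
[ 0.5503 -0.0904  0.1399]
[ 0.5504 -0.09    0.14  ]
[ 0.5505 -0.0897  0.1401]
```

View pics/w12.png

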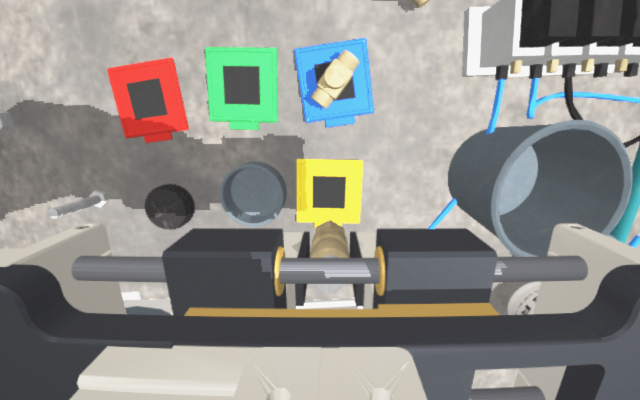

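>>> play_rows(plan=[[[0,0,0,0,-0.04,-0.6,1],[0,0,0,0,-0.04,-1.3,1],[0,0,0,0,-0.04,-2,1],[0,0,0,0,-0.04,-2.6,1],[0,0,0,0,-0.04,-3.1,1],[0,0,0,0,-0.04,-3.5,1],[0,0,0,0,-0.04,-3.7,1],[0,0,0,0,-0.04,-3.8,1],[0,0,0,0,-0.04,-3.83,1],[0,0,0,0,-0.04,-3.83,1]]])

```text
time_s: 24.15
ee_pos: [0.5509, -0.0915, 0.0256]
ee_rot: [-0.0, 1.0, -0.029, 0.0]
contact_force: [0.1, 0.5, -0.8]
width: 0.0241
```

Run:
```python
from h import *
s,st=snap("scene","s13")
for i in range(3): arm.capture("top");st=arm.state();print(st["ee_pos"].round(4),st["contact_force"].round(2),st["width"])
```

```text
[ 0.5508 -0.0915  0.0256] [-0.65  0.61 -0.32] 0.023818529316471555
[ 0.5508 -0.0914  0.0256] [-0.36 -0.24 -1.36] 0.02382946325575772
[ 0.5508 -0.0915  0.0256] [-0.19  0.52  0.61] 0.024099320461935272
```

>>> play_rows(plan=[[[0,0,0,0,0,-0.03,1],[0,0,0,0,0,-0.03,1],[0,0,0,0,0,-0.03,0.6],[0,0,0,0,0,-0.03,0.3],[0,0,0,0,0,-0.03,0.25],[0,0,0,0,0,-0.03,0.25],[0,0,0,0,0,0.4,0.25],[0,0,0,0,0,1,0.25],[0,0,0,0,0,1.8,0.25],[0,0,0,0,0,2.8,0.25]]])

```text
time_s: 25.6
ee_pos: [0.5504, -0.0915, 0.1107]
ee_rot: [0.0, 1.0, -0.029, -0.0]
contact_force: [0.8, -0.3, 0.1]
width: 0.0326
```

>>> play_rows(plan=[[[0,0,0,0,0,0.8,0.25],[0,0,0,0,0,1.8,0.2],[0,0,0,0,0.4,2.6,0],[0,0,0,0,1.4,2.6,0],[0,0,0,0,2.8,2.6,0],[0,0,0,0,4.2,2.6,-0.1],[0,0,0,0,5.6,2.6,-0.2],[0,0,0,0,7,2.6,-0.2],[0,0,0,0.2,8.2,2.6,-0.2],[0,0,0,0.3,8.5,2.6,-0.2]]])

```text
time_s: 26.85
ee_pos: [0.5598, 0.1655, 0.1882]
ee_rot: [-0.0, 1.0, -0.028, 0.0]
contact_force: [0.0, -0.5, -0.4]
width: 0.0521
```

Run:
```python
from h import *
s,_=snap("scene","s14");t,_=snap("top","t14"); c,st=snap("wrist","w14")
print(st["ee_pos"].round(4),st["contact_force"].round(2),st["width"])
a=cv2.resize(t["image"][180:280,310:410,::-1],None,fx=4,fy=4,interpolation=2)
b=cv2.resize(s["image"][180:260,300:400,::-1],None,fx=4,fy=5,interpolation=2)
cv2.imwrite("pics/st14c.png",np.hstack([a,b]))
```

```text
[0.5597 0.1642 0.1877] [-1.55 -0.03 -0.51] 0.052545081151127986
```

View pics/st14c.png

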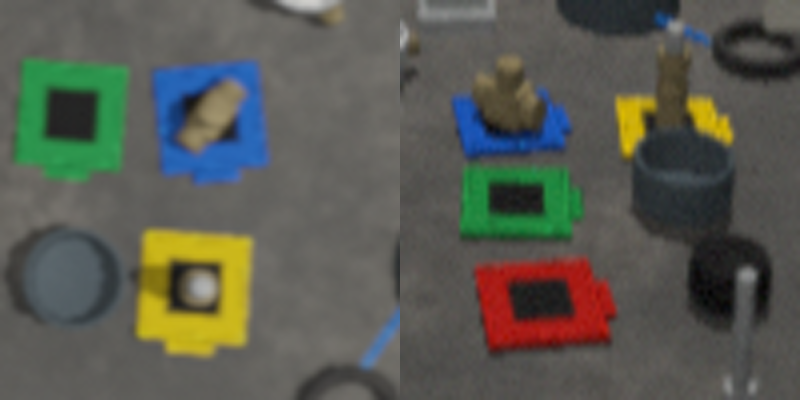

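View pics/w14.png

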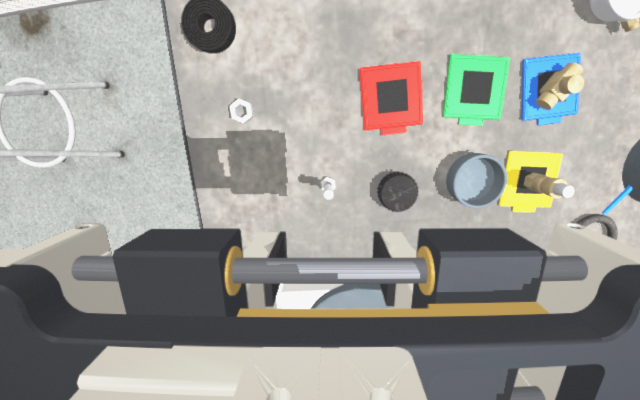

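Coupler stands upright mid-yellow. Next the bolt, at (328,188) in w14.

Run:
```python
from h import *
c,st=load("w14")
x0,y0=300,165; im=c["image"][y0:y0+45,x0:x0+60,::-1]; cv2.imwrite("pics/w14c.png",cv2.resize(im,None,fx=10,fy=10,interpolation=2))
w4=load("w4");w5=load("w5")
print(st["ee_pos"],arm.state()["ee_pos"])
```

```text
[0.55969008 0.16415858 0.18771336] [0.5594716  0.1633642  0.18759507]
```

View pics/w14c.png

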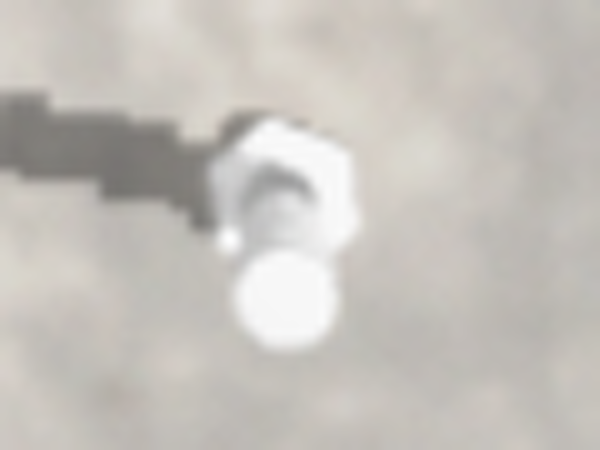

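Run:
```python
from h import *
c,st=load("w14")
f=lambda u:(np.array(u)+.5)/10-.5+[300,165]
print("tip",onz(c,[f((287,299))],.062,st).round(4),"head",onz(c,[f((284,192))],.007,st).round(4))
c2,s2=load("w5"); rs=[]
for cc,ss,p in((c,st,f((287,299))),(c2,s2,(np.array((592,233))+.5)/5-.5+[290,150])):
    o,d=rays(cc,[p],ss); rs.append((o,d[0]))
print(tri(rs))
for i in range(2): arm.capture("top")
print(arm.state()["ee_pos"])
```

```text
tip [[0.5599 0.1657 0.062 ]] head [[0.5599 0.1662 0.007 ]]
(array([0.55986022, 0.16569881, 0.06136577]), [np.float64(7.590710300048212e-05), np.float64(7.590710300045389e-05)])
[0.55938084 0.16256569 0.18749755]
```

>>> play_rows(plan=[[[0,0,0,0.02,0.11,-0.7,-0.2],[0,0,0,0.02,0.11,-1.6,-0.2],[0,0,0,0.02,0.11,-2.5,-0.2],[0,0,0,0.02,0.11,-3.4,-0.2],[0,0,0,0.02,0.11,-4.2,-0.1],[0,0,0,0.02,0.11,-5,0],[0,0,0,0.02,0.11,-5.5,0.1],[0,0,0,0.02,0.11,-5.75,0.2],[0,0,0,0.02,0.11,-5.75,0.4],[0,0,0,0.02,0.11,-5.75,0.5]]])

```text
time_s: 28.35
ee_pos: [0.5607, 0.1671, 0.0156]
ee_rot: [-0.0, 1.0, -0.029, 0.001]
contact_force: [0.4, 0.2, 0.7]
width: 0.0238
```

>>> play_rows(plan=[[[0,0,0,0,0,0,0.6],[0,0,0,0,0,0,0.7],[0,0,0,0,0,0,0.8],[0,0,0,0,0,0,0.9],[0,0,0,0,0,0,1],[0,0,0,0,0,0,1],[0,0,0,0,0,0,1],[0,0,0,0,0,0,1],[0,0,0,0,0,0,1],[0,0,0,0,0,0,1]]])

```text
time_s: 29.6
ee_pos: [0.5603, 0.1669, 0.0149]
ee_rot: [-0.0, 1.0, -0.029, 0.0]
contact_force: [-1.8, -0.1, 4.4]
width: 0.0094
```

>>> play_rows(plan=[[[0,0,0,0,0,0.3,1],[0,0,0,0,0,0.8,1],[0,0,0,0,0,1.6,1],[0,0,0,0,0,2.5,1],[0,0,0,0.1,0,3.3,1],[0,0,0,0.7,-0.5,3.8,1],[0,0,0,1.6,-1.3,3.8,1],[0,0,0,2.5,-2,3.8,1],[0,0,0,3.1,-2.5,3.8,1],[0,0,0,3.26,-2.68,3.8,1]]])

```text
time_s: 30.85
ee_pos: [0.6586, 0.0855, 0.1288]
ee_rot: [0.0, 1.0, -0.03, -0.0]
contact_force: [-0.6, 0.6, -2.2]
width: 0.0092
```

Run:
```python
from h import *
s,_=snap("scene","s15"); c,st=snap("wrist","w15"); arm.capture("top")
st=arm.state();print(st["ee_pos"].round(4),st["contact_force"].round(2),st["width"])
a=cv2.resize(s["image"][120:280,260:420,::-1],None,fx=2.5,fy=2.5,interpolation=2)
b=cv2.resize(c["image"][190:290,280:380,::-1],None,fx=4,fy=4,interpolation=2)
cv2.imwrite("pics/s15c.png",np.hstack([a,b]))
```

```text
[0.6576 0.0865 0.1287] [-0.4  -0.64 -0.2 ] 0.009478882111801269
```

View pics/s15c.png

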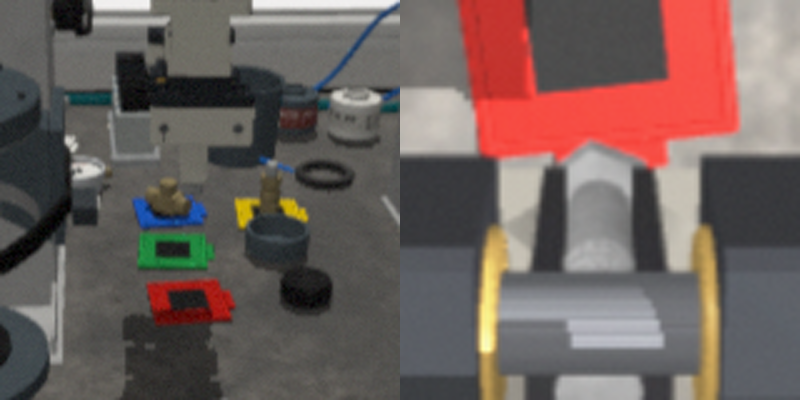

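Bolt held straight. Lowering onto red.

>>> play_rows(plan=[[[0,0,0,0.02,0,-0.6,1],[0,0,0,0.02,0,-1.3,1],[0,0,0,0.02,0,-2,1],[0,0,0,0.02,0,-2.6,1],[0,0,0,0.02,0,-3.1,1],[0,0,0,0.02,0,-3.4,1],[0,0,0,0.02,0,-3.55,1],[0,0,0,0.02,0,-3.61,1],[0,0,0,0.02,0,-3.61,1],[0,0,0,0.02,0,-3.61,1]]])

```text
time_s: 32.25
ee_pos: [0.6589, 0.0865, 0.021]
ee_rot: [-0.0, 1.0, -0.029, 0.0]
contact_force: [0.4, 0.2, -0.8]
width: 0.0093
```

Run:
```python
from h import *
c,st=snap("wrist","w16")
for i in range(3): arm.capture("top");st=arm.state();print(st["ee_pos"].round(4),st["contact_force"].round(2),st["width"])
b=cv2.resize(c["image"][160:290,260:400,::-1],None,fx=4,fy=4,interpolation=2)
cv2.imwrite("pics/w16c.png",b)
```

```text
[0.6588 0.0865 0.0209] [-0.78  0.24  0.57] 0.009383625507188782
[0.6587 0.0865 0.0208] [ 0.3   0.31 -1.3 ] 0.009578150659060166
[0.6587 0.0865 0.0207] [-0.26 -0.42  0.3 ] 0.009263652491629916
```

View pics/w16c.png

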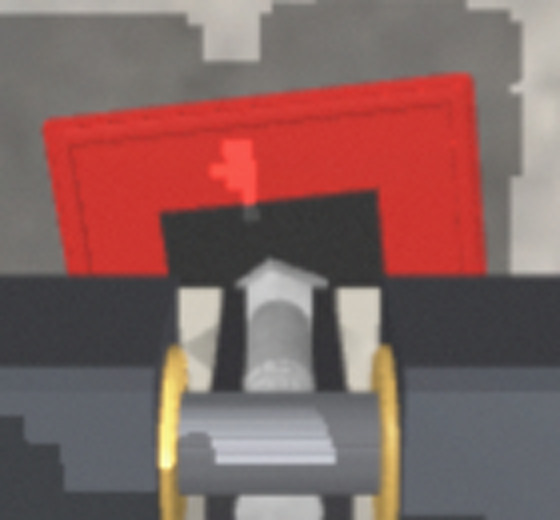

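>>> play_rows(plan=[[[0,0,0,0,0,-0.02,1],[0,0,0,0,0,-0.04,1],[0,0,0,0,0,-0.04,1],[0,0,0,0,0,-0.04,1],[0,0,0,0,0,-0.04,1],[0,0,0,0,0,-0.04,1],[0,0,0,0,0,-0.04,1],[0,0,0,0,0,-0.04,1],[0,0,0,0,0,-0.04,1],[0,0,0,0,0,-0.04,1]]])

```text
time_s: 33.7
ee_pos: [0.6586, 0.0864, 0.0192]
ee_rot: [0.0, 1.0, -0.029, -0.0]
contact_force: [0.1, 0.7, -1.0]
width: 0.009
```

>>> play_rows(plan=[[[0,0,0,0,0,0,0.75],[0,0,0,0,0,0,0.6],[0,0,0,0,0,0,0.45],[0,0,0,0,0,0,0.3],[0,0,0,0,0,0,0.3],[0,0,0,0,0,0.5,0.3],[0,0,0,0,0,1.3,0.3],[0,0,0,0,0,2.2,0.3],[0,0,0,0,0,3.2,0.3],[0,0,0,0,0,4.2,0.3]]])

```text
time_s: 34.95
ee_pos: [0.6587, 0.0864, 0.1476]
ee_rot: [-0.0, 1.0, -0.029, 0.001]
contact_force: [0.7, 0.8, -0.1]
width: 0.0301
```

Run:
```python
from h import *
s,_=snap("scene","s17"); c,st=snap("wrist","w17");st=arm.state()
print(st["ee_pos"].round(4),st["contact_force"].round(2),st["width"])
a=cv2.resize(s["image"][170:290,290:410,::-1],None,fx=3.5,fy=3.5,interpolation=2)
b=cv2.resize(c["image"][140:260,270:390,::-1],None,fx=3.5,fy=3.5,interpolation=2)
cv2.imwrite("pics/s17c.png",np.hstack([a,b])[:, :800])
```

```text
[0.661  0.087  0.1508] [ 0.87 -0.29  0.94] 0.030793756766136094
```

View pics/s17c.png

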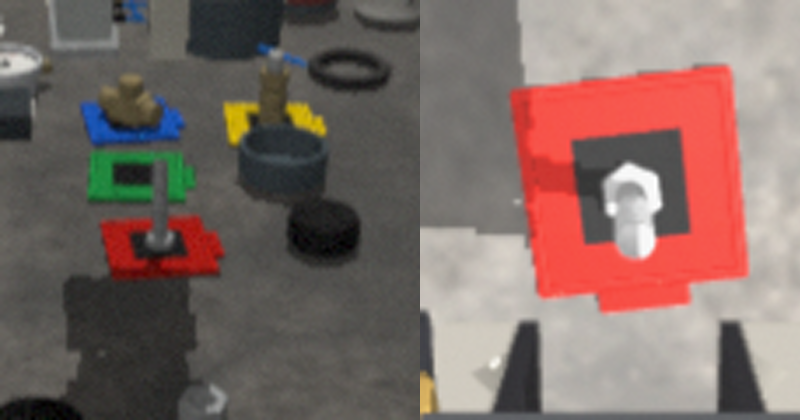

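Bolt stands upright, centred on red. On to above the nut.

>>> play_rows(plan=[[[0,0,0.1,0,0.4,0.3,0.1],[0,0,0.3,0,1.2,0.6,0],[0,0,0.5,0,2.2,0.8,-0.1],[0,0,0.6,0,3.3,0.8,-0.2],[0,0,0.7,-0.1,4.4,0.8,-0.2],[0,0,0.7,-0.2,5.3,0.8,-0.2],[0,0,0.7,-0.2,5.8,0.8,-0.2],[0,0,0.7,-0.2,5.83,0.8,-0.2],[0,0,0.7,-0.2,5.83,0.8,-0.2],[0,0,0.7,-0.2,5.83,0.8,-0.2]]])

```text
time_s: 36.3
ee_pos: [0.6528, 0.2604, 0.1694]
ee_rot: [0.0, 1.0, 0.001, -0.0]
contact_force: [-0.3, -0.7, 0.3]
width: 0.0526
```

Run:
```python
from h import *
c,st=snap("wrist","w18"); arm.capture("top"); print(st["ee_pos"].round(4),arm.state()["ee_pos"].round(4))
b=cv2.resize(c["image"][160:240,280:380,::-1],None,fx=7,fy=7,interpolation=2)
cv2.imwrite("pics/w18c.png",b)
```

```text
[0.6528 0.2604 0.1694] [0.6528 0.2605 0.1694]
```

View pics/w18c.png

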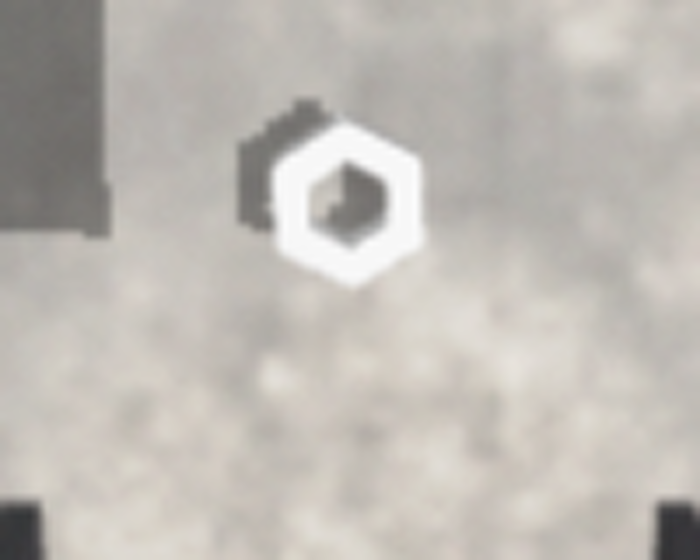

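Run:
```python
from h import *
c,st=load("w18"); p=(np.array((349,204.5))+.5)/7-.5+[280,160]
print(onz(c,[p],.013,st),onz(c,[p],.0065,st))
p5=(np.array((120,507))+.5)/5-.5+[290,150]; rs=[]
for cc,ss,q in((c,st,p),(*load("w5"),p5),(*load("w3"),(np.array((106,114))+.5)/5-.5+[300,70])):
    o,d=rays(cc,[q],ss); rs.append((o,d[0]))
print(tri(rs))
```

```text
[[0.65196771 0.26064027 0.013     ]] [[0.65048202 0.26063594 0.0065    ]]
(array([0.65208574, 0.26102529, 0.01322134]), [np.float64(0.0003904339542439631), np.float64(8.681824771561124e-05), np.float64(0.0004691444697622064)])
```

>>> play_rows(plan=[[[0,0,0.3,-0.03,0,-0.7,-0.2],[0,0,0.3,-0.03,0,-1.5,-0.2],[0,0,0.3,-0.03,0,-2.4,-0.2],[0,0,0.3,-0.03,0,-3.3,-0.2],[0,0,0.3,-0.03,0,-4.2,-0.2],[0,0,0.3,-0.03,0,-4.9,-0.2],[0,0,0.3,-0.03,0,-5.3,-0.2],[0,0,0.3,-0.03,0,-5.5,0],[0,0,0.3,-0.03,0,-5.5,0.2],[0,0,0.3,-0.03,0,-5.5,0.3]]])

```text
time_s: 37.65
ee_pos: [0.6522, 0.2616, 0.0052]
ee_rot: [-0.0, 1.0, 0.015, 0.001]
contact_force: [0.1, 0.7, 0.4]
width: 0.0328
```

>>> play_rows(plan=[[[0,0,0,0,0,0,0.4],[0,0,0,0,0,0,0.5],[0,0,0,0,0,0,0.6],[0,0,0,0,0,0,0.8],[0,0,0,0,0,0,1],[0,0,0,0,0,0,1],[0,0,0,0,0,0,1],[0,0,0,0,0,0,1],[0,0,0,0,0,0,1],[0,0,0,0,0,0,1]]])

```text
time_s: 38.9
ee_pos: [0.6519, 0.2615, 0.0048]
ee_rot: [-0.0, 1.0, 0.015, 0.0]
contact_force: [-2.3, -0.2, 6.3]
width: 0.023
```

Nut gripped (23 mm). Lift, pull x back, carry to green turning 40° so the body stays clear of the standing bolt.

>>> play_rows(plan=[[[0,0,0,0,0,0.3,1],[0,0,0,0,0,0.8,1],[0,0,0,0,0,1.6,1],[0,0,0,0,0,2.5,1],[0,0,0,-0.3,0,3.4,1],[0,0,0,-0.7,-0.3,4.1,1],[0,0,0,-1.2,-1,4.5,1],[0,0,0,-1.7,-1.9,4.5,1],[0,0,0,-1.7,-2.8,4.5,1],[0,0,0,-1.7,-3.1,4.5,1]]])

```text
time_s: 40.15
ee_pos: [0.601, 0.1668, 0.14]
ee_rot: [-0.0, 1.0, 0.014, 0.0]
contact_force: [-0.0, 0.4, -0.5]
width: 0.0228
```

>>> play_rows(plan=[[[0,0,0.8,0,-0.7,0,1],[0,0,2,0,-1.7,0,1],[0,0,3.2,0,-2.8,0,1],[0,0,4.4,0,-3.9,0,1],[0,0,5.6,0,-4.9,0,1],[0,0,6.8,0,-5.7,0,1],[0,0,8,0.3,-6,0,1],[0,0,8,1,-6,0,1],[0,0,8,1.8,-6,0,1],[0,0,8,2.1,-6,0,1]]])

```text
time_s: 41.4
ee_pos: [0.6621, -0.0132, 0.1379]
ee_rot: [-0.0, 0.935, 0.354, -0.003]
contact_force: [-18.6, -7.6, 3.6]
width: 0.0233
```

Run:
```python
from h import *
s,_=snap("scene","s19"); c,st=snap("wrist","w19"); arm.capture("top")
st=arm.state();print(st["ee_pos"].round(4),st["contact_force"].round(2),st["width"])
a=cv2.resize(s["image"][110:290,250:410,::-1],None,fx=2.5,fy=2.5,interpolation=2)
cv2.imwrite("pics/s19c.png",a)
```

```text
[ 0.6618 -0.0135  0.1378] [-5.06 -6.54 -1.53] 0.02290883476012897
```

View pics/s19c.png

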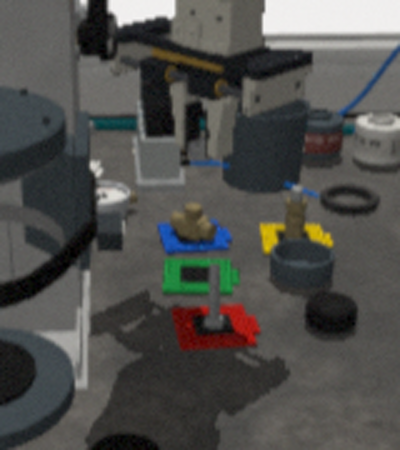

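View pics/w19.png

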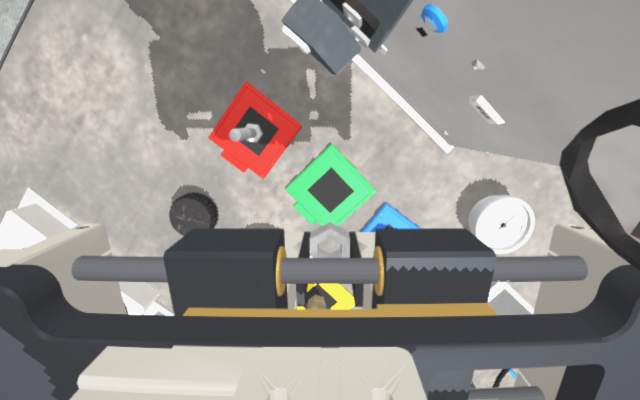

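The gripper end touched the tester's black handwheel (18.6 N sideways, now about 8 N, under the limit). Back straight off in x, then turn the jaws back along y.

>>> play_rows(plan=[[[0,0,0,-0.5,0,0,1],[0,0,0,-1,0,0,1],[0,0,0,-1.6,0,0,1],[0,0,0,-2,0,0,1],[0,0,-1,-2,0,0,1],[0,0,-2.6,-2,0,0,1],[0,0,-4.4,-2,0,0,1],[0,0,-6.2,-2,0,0,1],[0,0,-8,-2,0,0,1],[0,0,-8,-2,0,0,1]]])

```text
time_s: 42.8
ee_pos: [0.6035, -0.0114, 0.1396]
ee_rot: [-0.0, 1.0, 0.015, 0.0]
contact_force: [-1.2, 0.3, -0.9]
width: 0.023
```

Run:
```python
from h import *
s,_=snap("scene","s20"); c,st=snap("wrist","w20"); arm.capture("top")
st=arm.state();print(st["ee_pos"].round(4),st["ee_rot"].round(4),st["contact_force"].round(2),st["width"])
```

```text
[ 0.6036 -0.0115  0.1394] [-1.000e-04  9.999e-01  1.620e-02  2.000e-04] [ 0.43 -0.43 -1.2 ] 0.023183713241736265
```

View pics/w20.png

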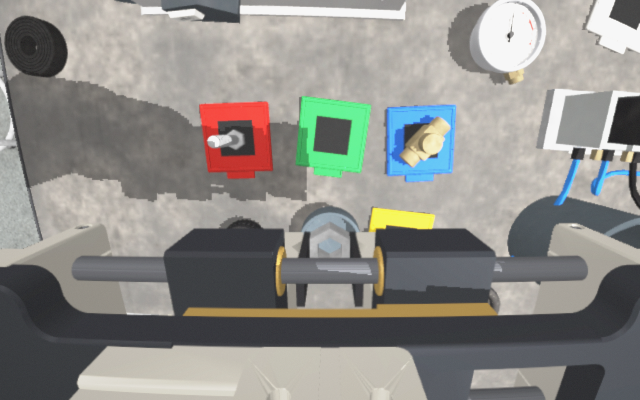

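View pics/s20.png

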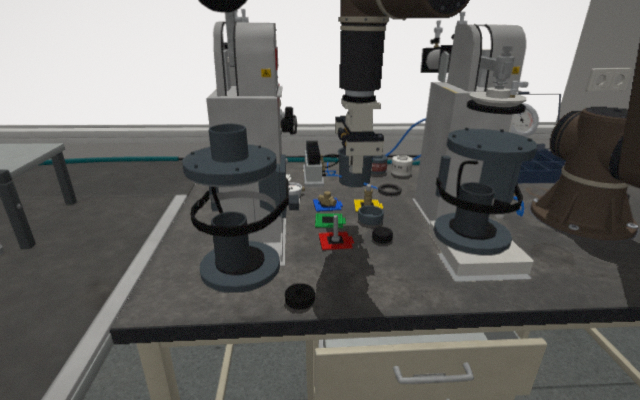

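Free again, nut still held. Forward to green with jaws along y, then down.

>>> play_rows(plan=[[[0,0,0,0.4,0,0,1],[0,0,0,1,0,0,1],[0,0,0,1.6,0,0,1],[0,0,0,2,0,0,1],[0,0,0,2,0,-0.5,1],[0,0,0,2,0,-1.2,1],[0,0,0,2,0,-2,1],[0,0,0,2,0,-2.7,1],[0,0,0,2,0,-3.1,1],[0,0,0,2,0,-3.1,1]]])

```text
time_s: 44.2
ee_pos: [0.6627, -0.0118, 0.045]
ee_rot: [0.0, 1.0, 0.015, -0.001]
contact_force: [-0.3, -0.7, 0.4]
width: 0.0232
```

Run:
```python
from h import *
s,_=snap("scene","s21"); c,st=snap("wrist","w21"); arm.capture("top")
st=arm.state();print(st["ee_pos"].round(4),st["contact_force"].round(2),st["width"])
a=cv2.resize(s["image"][150:270,270:390,::-1],None,fx=3.3,fy=3.3,interpolation=2)
b=cv2.resize(c["image"][140:260,250:370,::-1],None,fx=3.3,fy=3.3,interpolation=2)
cv2.imwrite("pics/s21c.png",np.hstack([a,b]))
```

```text
[ 0.6642 -0.0116  0.0471] [ 0.64  0.39 -0.96] 0.02330091543179052
```

View pics/s21c.png

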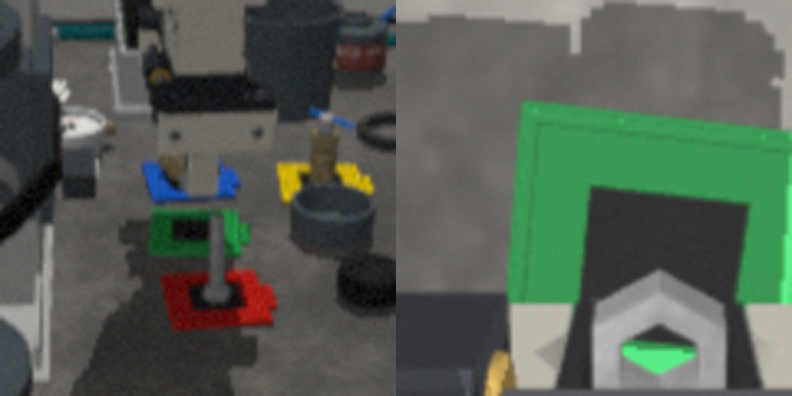

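>>> play_rows(plan=[[[0,0,0,0,0,-0.2,1],[0,0,0,0,0,-0.4,1],[0,0,0,0,0,-0.6,1],[0,0,0,0,0,-0.8,1],[0,0,0,0,0,-0.95,1],[0,0,0,0,0,-1.05,1],[0,0,0,0,0,-1.12,1],[0,0,0,0,0,-1.18,1],[0,0,0,0,0,-1.18,1],[0,0,0,0,0,-1.18,1]]])

```text
time_s: 45.6
ee_pos: [0.6638, -0.0117, 0.011]
ee_rot: [-0.0, 1.0, 0.015, 0.0]
contact_force: [-1.0, 0.4, -0.2]
width: 0.0232
```

Run:
```python
from h import *
s,_=snap("scene","s22"); arm.capture("top")
st=arm.state();print(st["ee_pos"].round(4),st["contact_force"].round(2),st["width"])
a=cv2.resize(s["image"][150:270,270:390,::-1],None,fx=4,fy=4,interpolation=2)
cv2.imwrite("pics/s22c.png",a)
```

```text
[ 0.6638 -0.0116  0.011 ] [-0.3   0.18 -0.52] 0.023109993626400076
```

View pics/s22c.png

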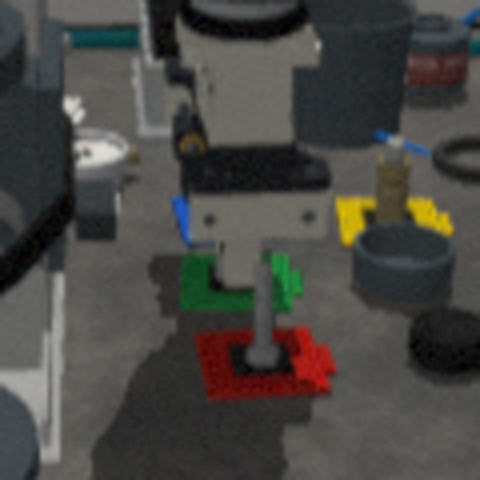

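>>> play_rows(plan=[[[0,0,0,0,0,-0.04,1],[0,0,0,0,0,-0.04,1],[0,0,0,0,0,-0.04,0.7],[0,0,0,0,0,-0.04,0.4],[0,0,0,0,0,-0.04,0.2],[0,0,0,0,0,-0.04,0.2],[0,0,0,0,0,0.4,0.2],[0,0,0,0,0,1.2,0.2],[0,0,0,0,0,2.2,0.2],[0,0,0,0,0,3.2,0.2]]])

```text
time_s: 46.95
ee_pos: [0.6639, -0.0117, 0.1089]
ee_rot: [-0.0, 1.0, 0.015, 0.0]
contact_force: [0.7, 0.1, 1.1]
width: 0.035
```

>>> play_rows(plan=[[[0,0,0,-0.3,0,0.6,0],[0,0,0,-0.9,0.5,1.4,0],[0,0,0,-1.7,1.2,2.2,0],[0,0,0,-2.6,1.9,3,0],[0,0,0,-3.4,2.6,3.8,0],[0,0,0,-4.1,3.2,4.6,0],[0,0,0,-4.3,3.8,5.4,0],[0,0,0,-4.3,4.2,6,0],[0,0,0,-4.3,4.2,6,0],[0,0,0,-4.3,4.2,6,0]]])

```text
time_s: 48.2
ee_pos: [0.5339, 0.1139, 0.2861]
ee_rot: [0.0, 1.0, 0.015, -0.001]
contact_force: [0.3, -0.3, 0.3]
width: 0.0435
```

Run:
```python
from h import *
s,_=snap("scene","s23"); t,_=snap("top","t23");c,st=snap("wrist","w23")
print(st["ee_pos"].round(4),st["contact_force"].round(2),st["width"])
a=cv2.resize(s["image"][160:280,280:400,::-1],None,fx=3.3,fy=3.3,interpolation=2)
b=cv2.resize(t["image"][160:280,270:390,::-1],None,fx=3.3,fy=3.3,interpolation=2)
cv2.imwrite("pics/s23c.png",np.hstack([a,b]))
```

```text
[0.5341 0.1137 0.2858] [-0.42 -0.27  0.56] 0.043391901288679834
```

View pics/s23c.png

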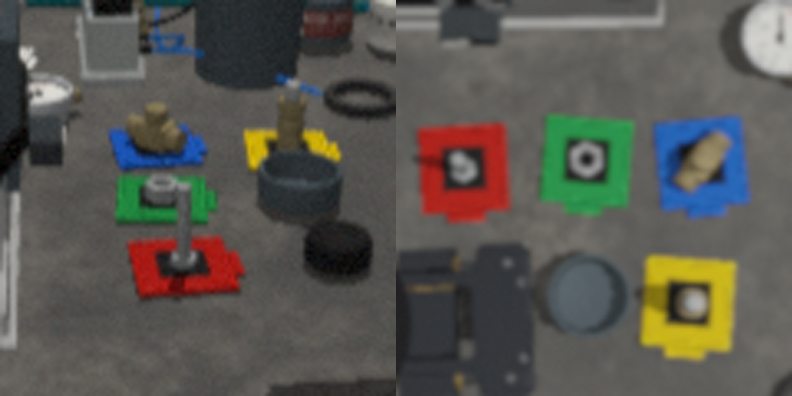

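View pics/w23.png

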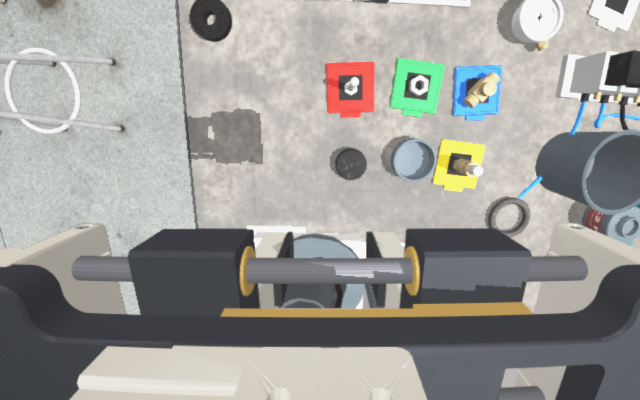

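All four stand on their trays; cap and knob are unmoved. Now a numeric check of the centring.

Run:
```python
from h import *
c,st=load("w23")
im=c["image"][55:195,320:510,::-1];cv2.imwrite("pics/w23c.png",cv2.resize(im,None,fx=4.2,fy=4.2,interpolation=2))
```

```text
(no output)
```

View pics/w23c.png

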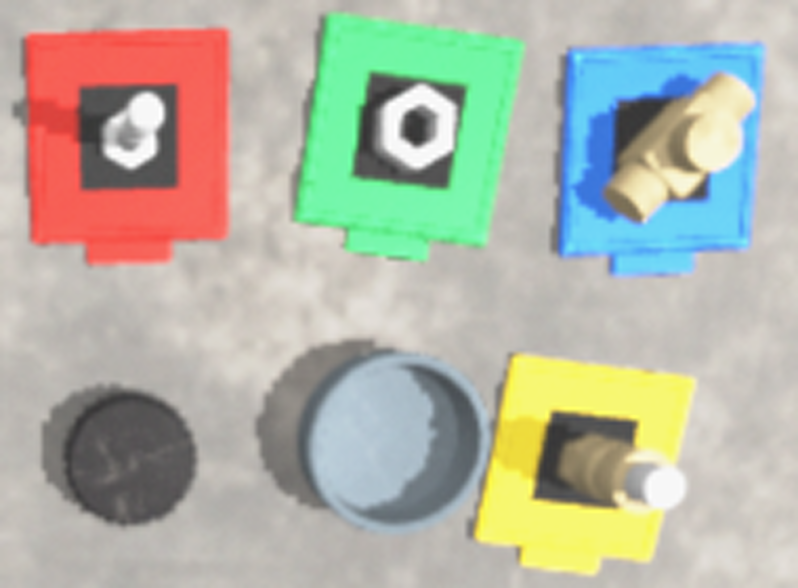

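Run:
```python
from h import *
c,st=load("w23"); f=lambda u:(np.array(u)+.5)/4.2-.5+[320,55]
T=dict(red=(.6583,.0864),green=(.6637,-.0117),blue=(.6614,-.1036),yellow=(.5501,-.0909))
for n,u,z,t in(("tee",(713,140),.039,"blue"),("coupler",(659,486),.064,"yellow"),("bolt tip",(147,112),.066,"red"),("bolt head",(130,139),.011,"red"),("nut",(418,127),.017,"green")):
    X=onz(c,[f(u)],z,st)[0]; print(n,X.round(4),"off mm",((X[:2]-T[t])*1000).round(1))
w3=load("w3")
for n,u,v,z in(("knob",(131,457),(433,163),.022),("cap",(395,440),(490.5,157.5),.026)):
    print(n,onz(c,[f(u)],z,st)[0].round(4),"before",onz(w3[0],[v],z,w3[1])[0].round(4))
```

```text
tee [ 0.661  -0.1032  0.039 ] off mm [-0.4  0.4]
coupler [ 0.5499 -0.0894  0.064 ] off mm [-0.2  1.5]
bolt tip [0.6583 0.0855 0.066 ] off mm [ 0.  -0.9]
bolt head [0.657  0.0865 0.011 ] off mm [-1.3  0.1]
nut [ 0.6636 -0.0113  0.017 ] off mm [-0.1  0.4]
knob [0.5484 0.082  0.022 ] before [0.5464 0.0832 0.022 ]
cap [ 0.5577 -0.0114  0.026 ] before [ 0.5564 -0.0072  0.026 ]
```

Everything is within about 1.5 mm. The cap's centre is at the same top-view pixel before and after, (327.3, 248.8), so it has not moved. Handing in.

```bash
python3 -c "
from bench import arm
print(arm.close_job())"
```

```text
the job is handed in; nothing more can be done
None
```

I set the four metal parts on their trays in the order asked: tee on blue, coupler on yellow, bolt on red, nut on green. Each stands the way up it did before, and I handed the job in at about 48 s.

**Last checks:**
- **Placement:** the final wrist view puts each part's centre within about 1.5 mm of its tray centre, and all are upright. The arm was clear at about 0.29 m with no contact.
- **Bystanders:** the cap is at the same top-view pixel before and after. The knob reads about 2 mm off its earlier wrist reading, within the error of hand-picked points, and nothing came near it.

**What disagreed or went wrong:**
- **Tester contact:** while bringing the nut to green, the end of the gripper brushed the far tester's black handwheel. The force reading after that move was about 20 N, and I can't see the peak within it. I backed off, turned the jaws along y and placed the nut without further contact.
- **Coupler grip:** the grip read 23.5 to 24 mm against the stated 20 to 22 mm. I regripped once at a corrected angle, the reading stayed the same, and the hold was clean.

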